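# Load the tray feeder of the dose packing machine

### The arm

A 6-joint arm with a two-finger parallel gripper is mounted at the origin on the work surface. World frame = base frame: x ahead of the robot, y to its left, z up, the work surface at z = 0. Lengths are in mm, angles in degrees, forces in N, time in s.
With the tool pointing down it reaches from about 300 to 850 mm from the base axis. Payload 4.2 kg.
Tool frame: the origin (TCP) lies midway between the tips of the shut fingers; the grasp point (between the pads) lies 19 mm behind it (env.hold_point_z is the z of the grasp point in the tool frame, in mm); z points along the fingers, y is the direction in which the jaws open and shut (so a half turn about z gives the same grasp; the last joint's range is limited). The gripper opens to 91 mm and grips with 3 to 60 N. Pads are 32 mm wide; open, the fingers measure 118 mm over their backs; the gripper's body (76 mm by 178 mm) begins 60 mm behind the grasp point.
Start: joints at [74.026, 18.312, 89.639, -0, 72.044, -1.146], TCP at [147.157, 555.87, 181.276] pointing down, gripper open.
Joint ranges: [-177.97, 177.97], [-48.28, 115.42], [12.27, 149.76], [-77.06, 257.06], [2.81, 150.46], [-146.56, 146.56]. Speed limits (degrees/s): [147.25, 147.25, 180, 180, 180, 180].

### API

Orientations are given as [roll, pitch, yaw] about the fixed x, y, z axes, in that order (R = Rz(yaw) Ry(pitch) Rx(roll)).
In Python, from workcell import env, grab_frame, camera_params, spotter gives the robot as it stands. The module is installed in compiled form; this text tells all that it offers.
- The arm moves only by the shell command python3 -m jog 'ROWS' [FORCE]. ROWS is text: rows parted by semicolons, each of 7 numbers parted by spaces: the turn, a rotation vector about the world's x, y, z in units of 5 degrees (1.0 is 5 degrees), then the shift along the world's x, y, z in units of 25 mm (1.0 is 25 mm), then the opening, from 0 (shut) to 1 (fully open). A call has 1 to 5 rows; each row is the pose to reach, as a shift and turn from the pose commanded when the call began; what a row does not reach only later rows make up. A row lasts 1/8 s, in which the tool goes at most 62.5 mm and 10.7 degrees, less where a joint would pass 70% of its speed; a pose out of reach is approached as far as the arm can. A call with a gripper value outside its range is refused whole. The fingers move at their own pace and stop on an object; FORCE is the grip in N (left out, the last holds). Time passes only in rows, so rows that repeat a pose let the fingers close. It gives the time, the measured TCP pose, the force and the opening at its end, in the units of the state.
- env.state(): the state, without advancing time (a new reading comes with each control period).
- grab_frame(name): name is "side" or "top" or "wrist"; returns the picture (420x560x3 uint8, red, green, blue); there is no depth.
- camera_params(name): a dict with "K" (3x3 intrinsics, pixels), "rvec" (rotation vector, rad) and "tvec" (3), from world to camera coordinates, as OpenCV has them. Camera axes: x right, y down, z forward; pixel columns grow to the right and rows downward; lengths in mm; the calibration is good to about 2 mm. A picture is of the moment at which its call begins: read the wrist's pose just before it. camera_params takes no time and is no camera call; for the wrist camera it gives the pose at the moment of the call.
- env.job_done(): hands the job in, once; it reports no verdict.
Trained networks look in the newest picture that a camera, given by its name, has taken for a name from the list of things; names that differ only in an ending like _2 or _b are one class to them, and where a whole thing is asked for, a point or a joint stands for the part that bears it (a point fixed in the world has none). Each returns a list of dicts, best first, with "conf" (0 to 1); they miss things now and then, are a little off and sometimes report something else, mostly with a low value. They report only what shows in the picture. A call takes as long as a camera call. They do not tell look-alikes from the thing itself.
- spotter.look_for(query, camera): "box" ([left, top, width, height] in pixels, round what is visible of it).
- spotter.trace(query, camera): "region" (420x560 bool, what is visible of it) and "box" ([left, top, width, height] in pixels, round what is visible of it).
The state is a dict: "time_s": time; "qpos": joint angles; "qvel": joint speeds; "effort": joint torques, N m; "ee_pos": TCP position; "ee_rot": TCP orientation; "force": force on the tool from outside, world axes, zero at the start; "torque": the same for the moment, N m; "gripper_width": finger opening in mm.
Only numpy, scipy, OpenCV 4.12 (cv2) and the standard library are available. Lean on these libraries where they do the work, as an engineer would, in place of code of your own. Each camera call takes 0.05 s, during which the arm holds its last target. There are 200 camera calls.

### The job

Stack every white dose tray on the counter onto the feeder's shuttle, in any order, each fully seated with its notch over the key below, then take the grey cover out of the drawer and seat it keyed on top of the stack. Once the stack is complete, grip the crank by its loose sleeve and, keeping hold of it, wind the loaded shuttle clockwise (seen from above) until the crank stops. Leave the drawer pushed fully shut and the two jars and the carton where they stand.

Things in the scene. Friction and masses are not known exactly. Their poses are not given: they have to be found in the camera images.
- tray1: open white dose tray, 130 mm long (x), 60 wide (y), rim 32 high, 180 g; all alike; may be absent (always None). Origin: centre of its underside, z up. Walls 4 mm, straight outside; grip across the 60 mm at the middle. Its +x end (33 mm) is a solid block carrying a key: a round-topped bar 20 (x) by 44 mm (y), centred at x = +48 mm, rising 14 mm above the rim
- tray1_key (a point): point on tray1's underside (48 mm along its +x) at the centre of its notch, a pocket 24 (x) by 48 mm (y), 17 deep, right below its key. Seated over the key below, the underside rests on the rim below: stacked trays rise in steps of 32 mm. The wrong way round it cannot seat
- tray2: open white dose tray, 130 mm long (x), 60 wide (y), rim 32 high, 180 g; all alike; may be absent (always None). Origin: centre of its underside, z up. Walls 4 mm, straight outside; grip across the 60 mm at the middle. Its +x end (33 mm) is a solid block carrying a key: a round-topped bar 20 (x) by 44 mm (y), centred at x = +48 mm, rising 14 mm above the rim
- tray2_key (a point): point on tray2's underside (48 mm along its +x) at the centre of its notch, a pocket 24 (x) by 48 mm (y), 17 deep, right below its key. Seated over the key below, the underside rests on the rim below: stacked trays rise in steps of 32 mm. The wrong way round it cannot seat
- tray3: open white dose tray, 130 mm long (x), 60 wide (y), rim 32 high, 180 g; all alike; may be absent (always None). Origin: centre of its underside, z up. Walls 4 mm, straight outside; grip across the 60 mm at the middle. Its +x end (33 mm) is a solid block carrying a key: a round-topped bar 20 (x) by 44 mm (y), centred at x = +48 mm, rising 14 mm above the rim
- tray3_key (a point): point on tray3's underside (48 mm along its +x) at the centre of its notch, a pocket 24 (x) by 48 mm (y), 17 deep, right below its key. Seated over the key below, the underside rests on the rim below: stacked trays rise in steps of 32 mm. The wrong way round it cannot seat
- tray4: open white dose tray, 130 mm long (x), 60 wide (y), rim 32 high, 180 g; all alike; may be absent (always None). Origin: centre of its underside, z up. Walls 4 mm, straight outside; grip across the 60 mm at the middle. Its +x end (33 mm) is a solid block carrying a key: a round-topped bar 20 (x) by 44 mm (y), centred at x = +48 mm, rising 14 mm above the rim
- tray4_key (a point): point on tray4's underside (48 mm along its +x) at the centre of its notch, a pocket 24 (x) by 48 mm (y), 17 deep, right below its key. Seated over the key below, the underside rests on the rim below: stacked trays rise in steps of 32 mm. The wrong way round it cannot seat
- cover: grey cover, 130 (x) by 60 mm, 22 thick, 200 g, notched below like the trays, no key. On top, at the middle, a grip block 70 long (x), 22 wide (y), its top 52 mm above the underside. Origin: centre of its underside. Starts lying across the shut drawer on its floor, 22 mm above the counter; the drawer's walls reach 78 mm above the counter
- cover_key (a point): point on the cover's underside at the centre of its notch (48 mm along its +x; 24 by 48 mm, 17 deep)
- shuttle_seat (a point): centre of the top face of the feeder's shuttle, a flat aluminium plate 142 (x) by 72 mm, 62 mm above the counter at the feeder's right; axes: x along the plate to its key end, y the direction in which the shuttle is wound, z up. The bottom tray's underside rests here
- shuttle_key (a point): point on the plate's top face at the centre of the shuttle's key (the same bar as on the trays: 20 by 44 mm, 14 high), 48 mm along the plate's x
- crank (a joint): angle of the feeder's crank in rad, 0 to 12.57 (two turns, stops at both ends), growing clockwise seen from above; it starts near 0 and stays where it is left (needs about 2 N at the sleeve). Every turn moves the shuttle 35 mm along its y
- crank_axis (a point): point on the crank's vertical axis, 85 mm above the counter (near the sleeve's mid height); fixed to the feeder, a white box 350 by 240 mm, 46 mm high, whose x axis the point shares
- sleeve_grip (a point): centre of the crank's grip sleeve, 35 mm above its lower end: an upright black cylinder, 28 mm across, 58 mm tall (top 119 mm above the counter), 40 mm from the crank axis, spinning freely on its pin. Its axes spin with it
- cabinet_drawer0 (a joint): opening of the drawer in m, 0 shut, up to about 0.15; slides with light friction (about 1 N)
- cabinet_drawer0_handle (a point): middle of the drawer's bar handle, 35 mm out from the drawer's front, level bar 120 mm long along its y, 11 mm thick, 38 mm below the cabinet's top; pinched from above across its x. Axes as the cabinet's: +x points into the cabinet, so the drawer opens along -x
- cabinet: white single-drawer counter cabinet 220 (x) by 240 by 100 mm high, stands fast; origin: centre of its underside, front faces its -x
- bottle: amber jar 64 mm across, 70 tall, bystander; origin under its centre
- jar: white jar 68 mm across, 60 tall, bystander; origin under its centre
- counter_box: small carton 60 by 100 by 50 mm on the cabinet's top, bystander; origin under its centre
Things that resemble listed ones, but are neither listed nor needed, are in the scene too. What is shaped like the tray3 but green is not meant.

How it is judged:
By the outcome, as a careful person would: the job done as asked, in the order asked, and still so for the second after the job is handed in, with the robot touching nothing.
Of tray1, tray2, tray3, tray4 only 2 to 4 are there at a start; the rules pass over those that are not, and their reading is None.
At some moment in a run one of tray1, tray2, tray3, tray4 may be knocked a few centimetres aside while the robot is not near it.
Once in a run the grip may slacken for a moment while it holds something.
It also fails if it takes over 210 s, if anything falls off the work surface, if the arm or the gripper's body presses on something with over 40 N, if the wrist force passes 120 N, or if a joint passes its speed limit or range.

## Working session

There is one attempt and no reset: what is moved stays moved. The work goes in short steps, Python scripts to look and compute and a shell command to move; the robot and the scene stay as the last step left them, time stands still between calls to the robot, and variables do not carry over. Pictures are saved under pics/ and viewed, about 12 in all and at most 16, crops included, and the job is handed in when it is done.

```bash
mkdir -p pics; cat > h.py <<'E'
import numpy as np,cv2
from workcell import env,grab_frame,camera_params,spotter
def snap(c,n=None,crop=None,scale=1):
    P=camera_params(c); im=grab_frame(c)
    if n:
        b=im[...,::-1]
        if crop: x,y,w,h=crop; b=b[y:y+h,x:x+w]
        cv2.imwrite('pics/'+n+'.png',cv2.resize(b,None,fx=scale,fy=scale,interpolation=cv2.INTER_CUBIC))
    return im,P
def ray(P,uv):
    R=cv2.Rodrigues(np.array(P['rvec'],float))[0];t=np.array(P['tvec'],float).ravel()
    d=R.T@np.linalg.inv(P['K'])@np.array([uv[0],uv[1],1.]);return -R.T@t,d/np.linalg.norm(d)
def atz(P,uv,z):
    c,d=ray(P,uv);return c+d*(z-c[2])/d[2]
def tri(obs):
    A=np.zeros((3,3));b=np.zeros(3)
    for P,uv in obs:
        c,d=ray(P,uv);M=np.eye(3)-np.outer(d,d);A+=M;b+=M@c
    X=np.linalg.solve(A,b);return X
def proj(P,X):
    return cv2.projectPoints(np.array(X,float).reshape(-1,3),np.array(P['rvec'],float),np.array(P['tvec'],float),np.array(P['K']),None)[0].reshape(-1,2)
E
python3 - <<'E'
from h import *
np.set_printoptions(precision=1,suppress=True)
a,P=snap('top','top0',scale=1.4); b,Q=snap('side','side0',scale=1.4)
for c,p in(('top',P),('side',Q)): print(c,ray(p,(280,210)),np.array(p['K']).tolist())
print(env.state(),env.hold_point_z)
E
```

```text
top (array([ 508.1,  -92.2, 1280.1]), array([ 0.,  0., -1.])) [[445.3101975027663, 0.0, 281.2201477558782], [0.0, 445.3101975027663, 204.7962949595463], [0.0, 0.0, 1.0]]
side (array([ -52.3, -682.6,  711.9]), array([ 0.6,  0.5, -0.6])) [[389.9292502569799, 0.0, 283.5681174354429], [0.0, 389.9292502569799, 206.59499336990038], [0.0, 0.0, 1.0]]
{'time_s': 0.1, 'qpos': array([74. , 18.3, 89.7, -0. , 72. , -1.1]), 'qvel': array([ 0.1, -0.1, -0.2,  0. ,  0.1, -0. ]), 'effort': array([ -0. , -41.3, -23.3,   0.1,   0. ,  -0. ]), 'ee_pos': array([147. , 555.4, 180.5]), 'ee_rot': array([-179.9,   -0. ,  165.2]), 'force': array([ 0.4, -0.6,  0.3]), 'torque': array([-0.1,  0. , -0. ]), 'gripper_width': 91.34719061210288} -18.8
```

View pics/top0.png

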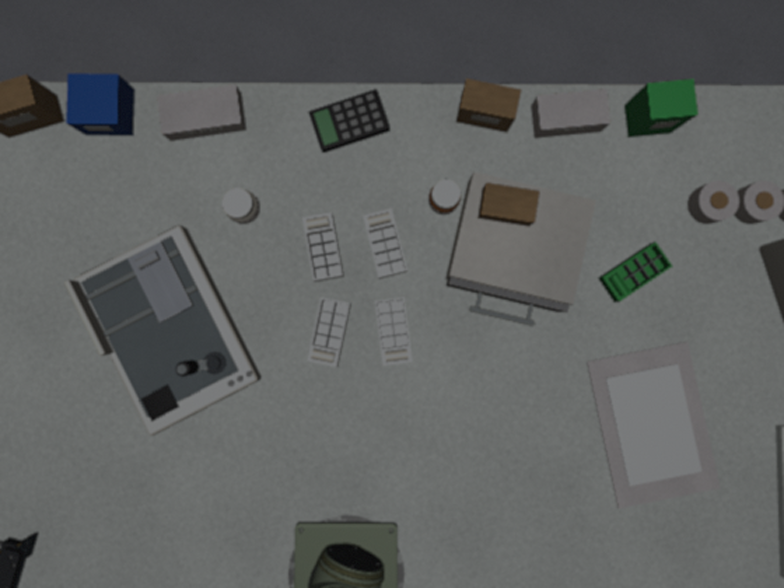

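View pics/side0.png

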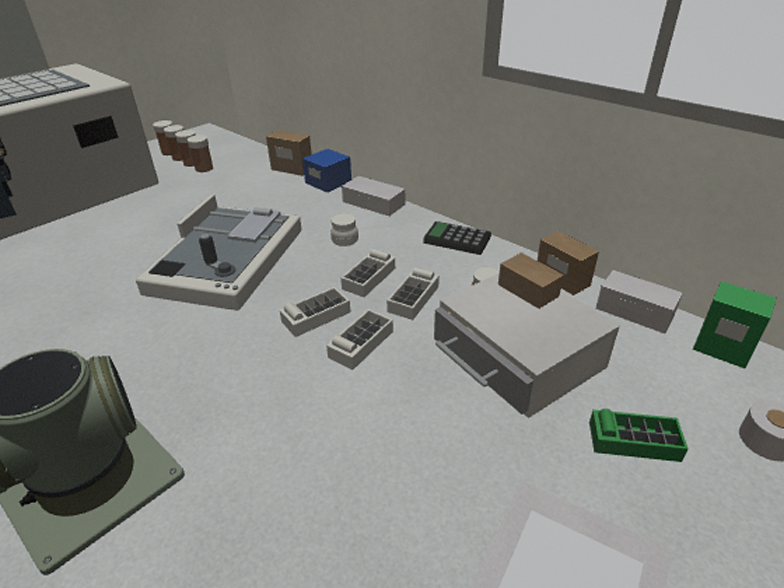

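The top view shows four white trays at (323,246), (385,243), (330,332) and (393,330) in the enlarged picture. The green look-alike is at (635,271). The feeder is on the left, with the shuttle at (160,285) and the sleeve at (187,368). The shut drawer's handle is at (500,312).

```bash
python3 - <<'E'
from h import *
np.set_printoptions(precision=1,suppress=True)
P=camera_params('wrist');c,d=ray(P,(280,210));s=env.state();print('wrist',c,d,c-s['ee_pos'],np.array(P['K']).tolist(), cv2.Rodrigues(np.array(P['rvec']))[0])
im,T=snap('top')
for q in ['tray1','cover','shuttle_seat','sleeve_grip','cabinet_drawer0_handle','bottle','jar','counter_box','cabinet']:
    for r in spotter.trace(q,'top')[:6]:
        m=r['region'].astype(np.uint8);k=cv2.findContours(m,0,2)[0]
        if not k: continue
        R=cv2.minAreaRect(max(k,key=cv2.contourArea));bp=cv2.boxPoints(R)
        z={'tray1':32,'cover':60,'shuttle_seat':62,'sleeve_grip':119,'cabinet_drawer0_handle':62}.get(q,60)
        W=np.array([atz(T,p,z)[:2] for p in bp]);print(q,round(r['conf'],2),np.array(R[0]),'ctr',W.mean(0),'sides',np.linalg.norm(W[1]-W[0]),np.linalg.norm(W[2]-W[1]),'ang',np.degrees(np.arctan2(*(W[1]-W[0])[::-1])))
E
```

```text
wrist [ 78.2 573.6 384.5] [ 0.2 -0.1 -1. ] [-68.8  18.3 204. ] [[353.421352464744, 0.0, 286.22319897660344], [0.0, 353.421352464744, 208.1994281239819], [0.0, 0.0, 1.0]] [[ 0.3  1.  -0. ]
 [ 0.9 -0.2  0.3]
 [ 0.2 -0.1 -1. ]]
tray1 0.79 [281.  236.4] ctr [487.2 -94.3] sides 63.78112649036848 135.63568130024527 ang -81.17429310560422
tray1 0.64 [275.2 173.8] ctr [663.1 -76.9] sides 60.81370258998919 134.34305185278063 ang -76.45351877746019
tray1 0.64 [453.7 193.8] ctr [ 608.9 -579.7] sides 142.95396032581928 65.16465421565348 ang -56.28498382911495
shuttle_seat 0.94 [114.4 200.8] ctr [582.7 362.6] sides 73.07797882757225 143.53550293568313 ang -62.758626911825324
shuttle_seat 0.74 [275. 173.] ctr [661.5 -76.8] sides 58.85935541523488 126.07820272885178 ang -75.54455074030017
sleeve_grip 0.68 [274.9 173.2] ctr [653.9 -77.3] sides 57.41323140043794 124.12992050751959 ang -74.31515778396744
sleeve_grip 0.54 [172.  146.5] ctr [722.8 193.5] sides 60.94175772991064 69.3774368583394 ang -17.21949281879552
sleeve_grip 0.5 [137.6 261.1] ctr [422.6 277.3] sides 23.628741624529443 22.964544180469485 ang -71.25773009743271
cabinet_drawer0_handle 0.66 [360.2 216.6] ctr [ 542.8 -310.7] sides 59.938616652399816 242.10517547229446 ang -13.970102954512383
bottle 0.56 [317.5 140. ] ctr [ 754.  -193.9] sides 63.725120031401325 67.01425651344812 ang -89.68715422798223
jar 0.66 [171.8 146.3] ctr [734.4 208.8] sides 64.37166128759172 75.07762096389978 ang -43.98827153862184
counter_box 0.59 [363.3 145.5] ctr [ 739.5 -320.6] sides 74.23971154765691 113.56265002732768 ang -8.674404589062206
cabinet 0.83 [370.  179.3] ctr [ 646.4 -338.5] sides 271.2739351313719 257.1713460406581 ang -13.100331049626707
```

```bash
python3 -m jog '0 0 5 7 -4.5 4.8 1;0 0 8.4 11 -7 4.8 1;0 0 8.4 11 -7 4.8 1;0 0 8.4 11 -7 4.8 1;0 0 8.4 11 -7 4.8 1'; python3 -m jog '0 0 0 3 -2 0 1;0 0 0 3 -2 0 1;0 0 0 3 -2 0 1'
python3 - <<'E'
from h import *
im,P=snap('wrist','w1',scale=1.4);np.save('w1P.npy',P,allow_pickle=True)
print(env.state()['ee_pos'],env.state()['ee_rot'],env.state()['qpos'])
E
```

```text
time_s: 1.23
ee_pos: [383.7, 405.4, 286.5]
ee_rot: [180.0, 0.0, -152.7]
force: [0.6, 0.7, -0.2]
gripper_width: 91.5
time_s: 1.6
ee_pos: [458.9, 355.1, 285.5]
ee_rot: [-180.0, -0.0, -153.0]
force: [-0.4, 0.3, 0.2]
gripper_width: 90.9
[457.6583333  356.00008829 285.58219831] [ 1.79963914e+02 -4.08782184e-02 -1.52925916e+02] [ 3.67149574e+01  1.62622070e+01  7.77725284e+01  4.25259306e-02
  8.59995232e+01 -8.03620936e+01]
```

View pics/w1.png

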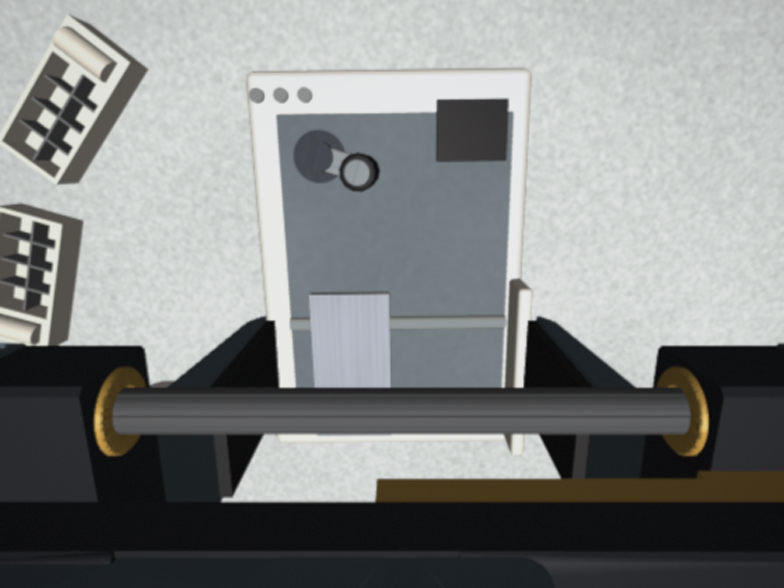

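The sleeve top is at (357,172), the crank hub at (320,157) and the shuttle's near edge at (310–390,293). The shuttle's key is hidden behind the gripper, so I'll move back for a full view.

```bash
python3 -m jog '0 0 0 6.8 3.4 0 1;0 0 0 6.8 3.4 0 1;0 0 0 6.8 3.4 0 1;0 0 0 6.8 3.4 0 1;0 0 0 6.8 3.4 0 1'
python3 - <<'E'
from h import *
im,P=snap('wrist','w2',scale=1.4);np.save('w2P.npy',P,allow_pickle=True)
print(env.state()['ee_pos'],env.state()['ee_rot'],env.state()['qpos'])
E
```

```text
time_s: 2.28
ee_pos: [626.2, 442.4, 284.9]
ee_rot: [180.0, -0.1, -152.7]
force: [-0.3, 0.8, 1.5]
gripper_width: 91.5
[625.81077984 441.99597816 286.52973244] [ 1.79974446e+02 -1.44379813e-02 -1.52742409e+02] [ 3.43596050e+01  3.62649002e+01  4.51365857e+01  2.74528406e-02
  9.86096809e+01 -8.28938761e+01]
```

View pics/w2.png

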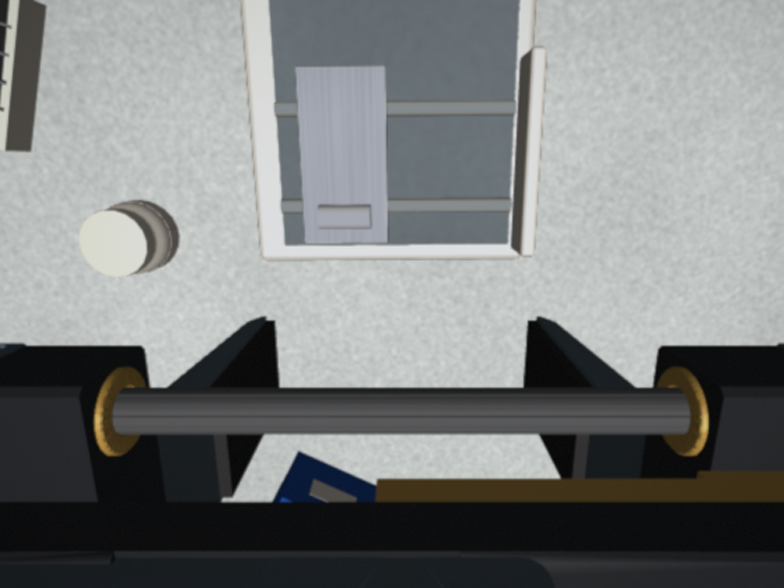

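```bash
python3 - <<'E'
from h import *
np.set_printoptions(precision=1,suppress=True)
P1=np.load('w1P.npy',allow_pickle=True).item();P2=np.load('w2P.npy',allow_pickle=True).item()
def sub(n,pts):
    g=cv2.cvtColor(cv2.imread(f'pics/{n}.png'),6)
    c=np.array(pts,np.float32).reshape(-1,1,2)
    return cv2.cornerSubPix(g,c,(7,7),(-1,-1),(3,50,.01)).reshape(-1,2)/1.4
a=sub('w1',[(310,293),(389,293)]);b=sub('w2',[(297,67),(385,66),(387,242),(306,242)])
print(a*1.4,b*1.4)
for i in range(2): print('tri',tri([(P1,a[i]),(P2,b[i])]))
W=np.array([atz(P2,p,62) for p in b]);print(W, [np.linalg.norm(W[i]-W[(i+1)%4]) for i in range(4)])
x=(W[2]+W[3]-W[0]-W[1])[:2];print('yaw',np.degrees(np.arctan2(x[1],x[0])),'ctr',W.mean(0)); y=(W[0]-W[1]+W[3]-W[2])[:2]; print('y dir',np.degrees(np.arctan2(y[1],y[0])))
k=atz(P2,(344/1.4,216/1.4),76);print('key',k,'dist',np.linalg.norm((k-W.mean(0))[:2]))
print('sleeve top',atz(P1,(357/1.4,172/1.4),119))
im,T=snap('top');S=camera_params('side');im2,S=snap('side')
for q in ['sleeve_grip']:
  for c in('top','side'):
    for r in spotter.trace(q,c)[:5]: print(c,r['conf'],r['box'])
E
```

```text
[[308.8 294.4]
 [388.2 293.6]] [[294.7  66.6]
 [384.1  65.6]
 [386.5 244.7]
 [305.2 244.8]]
tri [535.8 300.7  60.7]
tri [502.6 363.9  61.5]
[[536.1 300.6  62. ]
 [502.9 363.7  62. ]
 [630.4 430.3  62. ]
 [662.9 367.4  62. ]] [np.float64(71.3257568079541), np.float64(143.9280250203891), np.float64(70.78996982409396), np.float64(143.31510565699932)]
yaw 27.6738600862533 ctr [583.1 365.5  62. ]
y dir -62.441637314287824
key [623.  387.4  76. ] dist 45.50686327506798
sleeve top [416.4 297.4 119. ]
top 0.52 [130.5, 254.1, 11.1, 14.6]
top 0.26 [263.6, 213.3, 28.3, 49.6]
side 0.5 [141.8, 168.4, 13.0, 19.7]
side 0.43 [234.9, 220.2, 42.9, 46.0]
```

```bash
python3 -m jog '0 0 -2 1 -3 0 1;0 0 -3.4 2 -6 0 1;0 0 -3.4 3 -9 0 1;0 0 -3.4 4 -12 0 1;0 0 -3.4 4 -12 0 1'; python3 -m jog '0 0 0 1 -3.3 0 1;0 0 0 1 -3.3 0 1;0 0 0 1 -3.3 0 1'
cat >> h.py <<'E'
from scipy.optimize import minimize
def hull(x,y,yaw,z=0):
    bx=[(a,b,c) for a in(-65,65) for b in(-30,30) for c in(0,32)]
    key=[(48+a,b,46 if abs(a)<6 else 42) for a in(-9,-4,4,9) for b in(-22,22)]
    p=np.array(bx+key,float);c,s=np.cos(yaw),np.sin(yaw)
    return np.c_[x+c*p[:,0]-s*p[:,1],y+s*p[:,0]+c*p[:,1],z+p[:,2]]
def mask(P,pose,z=0,F=4):
    m=np.zeros((420*F//2,560*F//2),np.uint8)
    q=proj(P,hull(*pose,z=z))*F/2
    cv2.fillConvexPoly(m,cv2.convexHull(np.round(q*16).astype(np.int32)),1,shift=4);return m>0
def fit(P,reg,x0,z=0):
    R=cv2.resize(reg.astype(np.uint8),(1120,840),interpolation=cv2.INTER_NEAREST)>0
    vis=np.ones_like(R); 
    def f(v):
        m=mask(P,(x0[0]+v[0],x0[1]+v[1],x0[2]+v[2]/40),z);return 1-(m&R).sum()/((m|R).sum()+1)
    r=minimize(f,[0,0,0],method='Nelder-Mead',options=dict(initial_simplex=[[0,0,0],[12,0,0],[0,12,0],[0,0,6]],xatol=.1,fatol=1e-4))
    return x0[0]+r.x[0],x0[1]+r.x[1],x0[2]+r.x[2]/40,1-r.fun
def trays(c='wrist',q='tray1',n=None):
    im,P=snap(c,n);out=[]
    for r in spotter.trace(q,c):
        reg=r['region'];k=cv2.findContours(reg.astype(np.uint8),0,2)[0]
        if not k or r['conf']<.3: continue
        k=max(k,key=cv2.contourArea);b=cv2.minAreaRect(k)
        W=np.array([atz(P,p,16)[:2] for p in cv2.boxPoints(b)])
        e=W[1]-W[0];e2=W[2]-W[1];e=e if np.linalg.norm(e)>np.linalg.norm(e2) else e2
        a=np.arctan2(e[1],e[0]);ctr=W.mean(0)
        fs=[fit(P,reg,(ctr[0],ctr[1],a+d)) for d in(0,np.pi)]
        fs.sort(key=lambda t:-t[3]);f=fs[0]
        out.append((round(r['conf'],2),np.round(r['box']),np.round([f[0],f[1],np.degrees(f[2])%360],1),round(f[3],3),round(fs[1][3],3)))
    return out
E
python3 - <<'E'
from h import *
for t in trays(n='w3'): print(t)
print('top')
for t in trays('top'): print(t)
print(env.state()['ee_pos'],env.state()['ee_rot'],env.state()['qpos'])
E
```

```text
time_s: 3.15
ee_pos: [725.8, 143.0, 287.5]
ee_rot: [180.0, 0.1, -169.8]
force: [0.7, -0.3, -0.5]
gripper_width: 91.1
time_s: 3.52
ee_pos: [751.0, 61.2, 286.5]
ee_rot: [180.0, 0.0, -170.0]
force: [-0.1, 0.2, 0.2]
gripper_width: 91.2
(0.87, array([155.,  22.,  72., 119.]), array([664.6, -74.7,  14.6]), np.float64(0.982), np.float64(0.982))
(0.7, array([461.,   0.,  99., 167.]), array([567.4, 331.6,  20.3]), np.float64(0.541), np.float64(0.541))
(0.58, array([269.,  43.,  51., 108.]), array([657.4,  51.9,  10.8]), np.float64(0.978), np.float64(0.978))
(0.55, array([280.,   0.,  33.,  13.]), array([484.6,  38.7, 167.1]), np.float64(0.942), np.float64(0.942))
top
(0.9, array([428., 172.,  52.,  45.]), array([ 608.9, -585. ,  303.4]), np.float64(0.959), np.float64(0.959))
(0.83, array([224., 216.,  28.,  44.]), array([485.5,  35. , 348.6]), np.float64(0.904), np.float64(0.904))
(0.81, array([258., 148.,  31.,  50.]), array([664.7, -77.2, 194.7]), np.float64(0.955), np.float64(0.955))
(0.72, array([270., 211.,  26.,  49.]), array([487.8, -94.9, 187.3]), np.float64(0.966), np.float64(0.966))
(0.61, array([221., 151.,  25.,  49.]), array([657.7,  49. , 190.2]), np.float64(0.849), np.float64(0.849))
[750.68308451  64.82228971 286.34759633] [ 1.79953864e+02  2.66895445e-02 -1.69677747e+02] [ 4.03694329e+00  3.46402649e+01  4.81252436e+01  4.91694352e-02
  9.72130107e+01 -9.62791379e+01]
```

View pics/w3.png

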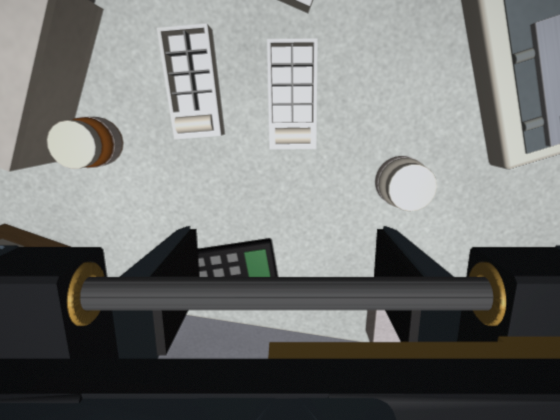

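The two trays are at (190,80) and (292,93), both white, with their keys at the near (+x) end. The silhouette fits match to 0.98. Before the grasp I'll check the noise in the pose reading.

```bash
python3 - <<'E'
from h import *
np.set_printoptions(precision=2,suppress=True)
L=[]
for i in range(6):
    im,P=snap('wrist'); s=env.state(); c,_=ray(P,(280,210)); L.append(np.r_[s['ee_pos'],s['ee_rot'][2],c,s['qpos'][:3]]);print(L[-1])
for t in trays(): print(t)
E
```

```text
[ 750.76   64.75  286.28 -169.67  680.49   51.44  490.32    4.04   34.65
   48.12]
[ 750.83   64.53  286.12 -169.68  680.57   51.41  490.23    4.02   34.66
   48.11]
[ 750.91   64.23  286.07 -169.7   680.67   51.23  490.14    4.01   34.67
   48.11]
[ 750.99   63.9   285.94 -169.72  680.76   50.98  490.06    3.98   34.68
   48.11]
[ 751.08   63.57  285.89 -169.75  680.85   50.7   489.98    3.96   34.69
   48.1 ]
[ 751.11   63.28  285.86 -169.77  680.92   50.41  489.92    3.94   34.69
   48.1 ]
(0.91, array([268.,  37.,  48., 116.]), array([657.4,  51.9,  10.5]), np.float64(0.977), np.float64(0.977))
(0.89, array([157.,  22.,  67., 119.]), array([664.7, -74.7,  14.4]), np.float64(0.973), np.float64(0.973))
(0.71, array([282.,   0.,  33.,  12.]), array([485. ,  37.2, 168.6]), np.float64(0.945), np.float64(0.945))
```

```bash
cat >> h.py <<'E'
def need(x,y,z,yaw):
    s=env.state();e=s['ee_pos'];dy=(yaw-s['ee_rot'][2]+180)%360-180
    print('pose',np.round(e,1),np.round(s['ee_rot'],1),'F',np.round(s['force'],1),'w',round(s['gripper_width'],1),'t',round(s['time_s'],1))
    print('need turn %.2f shift %.2f %.2f %.2f'%(dy/5,*((np.array([x,y,z])-e)/25)))
E
python3 -m jog '0 0 .1 -2 -.2 -3 .9;0 0 .1 -3.75 -.35 -5 .9;0 0 .1 -3.75 -.35 -7 .9;0 0 .1 -3.75 -.35 -8.2 .9;0 0 .1 -3.75 -.35 -8.2 .9';python3 -m jog '0 0 0 0 0 0 .9;0 0 0 0 0 0 .9;0 0 0 0 0 0 .9'; python3 -c "
from h import *
need(657.4,51.9,4,190.7)"
```

```text
time_s: 4.75
ee_pos: [654.4, 53.5, 77.5]
ee_rot: [179.9, -0.5, -169.3]
force: [0.9, 0.4, 0.3]
gripper_width: 82.3
time_s: 5.12
ee_pos: [658.7, 53.7, 82.5]
ee_rot: [-180.0, 0.2, -169.3]
force: [-1.0, -0.3, 0.3]
gripper_width: 81.8
pose [658.7  53.7  82.5] [-180.     0.2 -169.3] F [-1.  -0.3  0.3] w 81.8 t 5.1
need turn 0.01 shift -0.05 -0.07 -3.14
```

```bash
python3 -m jog '0 0 0 -.05 -.07 -1.5 .9;0 0 0 -.05 -.07 -2.7 .9;0 0 0 -.05 -.07 -3.1 .9;0 0 0 -.05 -.07 -3.1 .9;0 0 0 -.05 -.07 -3.1 .9';python3 -m jog '0 0 0 0 0 0 0;0 0 0 0 0 0 0;0 0 0 0 0 0 0;0 0 0 0 0 0 0;0 0 0 0 0 0 0' 40;  python3 -c "
from h import *
need(657.4,51.9,4,190.7)"
```

```text
time_s: 5.75
ee_pos: [657.6, 52.0, 4.9]
ee_rot: [-180.0, 0.2, -169.3]
force: [-0.1, 0.2, 0.9]
gripper_width: 82.0
time_s: 6.38
ee_pos: [656.2, 51.9, 3.3]
ee_rot: [180.0, -0.0, -169.3]
force: [-0.5, -0.1, -1.1]
gripper_width: 35.1
pose [656.2  51.9   3.3] [ 180.    -0.  -169.3] F [-0.5 -0.1 -1.1] w 35.1 t 6.4
need turn 0.01 shift 0.05 -0.00 0.03
```

```bash
python3 -m jog '0 0 0 0 0 0 .9;0 0 0 0 0 0 .9;0 0 0 0 0 0 .9;0 0 0 0 0 0 .9;0 0 0 0 0 0 .9'; python3 - <<'E'
from h import *
im,P=snap('wrist','w4')
im,P=snap('top')
for t in trays('top'): print(t)
E
```

```text
time_s: 7.0
ee_pos: [656.3, 52.0, 3.3]
ee_rot: [180.0, 0.0, -169.3]
force: [0.2, -2.1, -0.2]
gripper_width: 81.2
(0.84, array([268., 214.,  26.,  46.]), array([487.6, -93.9, 188.3]), np.float64(0.926), np.float64(0.926))
(0.81, array([429., 174.,  54.,  41.]), array([ 609.7, -584.8,  302.8]), np.float64(0.968), np.float64(0.968))
(0.78, array([234., 214.,  14.,  50.]), array([483.1,  19.1, 345.3]), np.float64(0.442), np.float64(0.442))
(0.74, array([261., 145.,  27.,  53.]), array([665.1, -77.2, 194.4]), np.float64(0.936), np.float64(0.936))
(0.64, array([221., 180.,  24.,  19.]), array([601. ,  38.6, 189.3]), np.float64(0.123), np.float64(0.123))
```

View pics/w4.png

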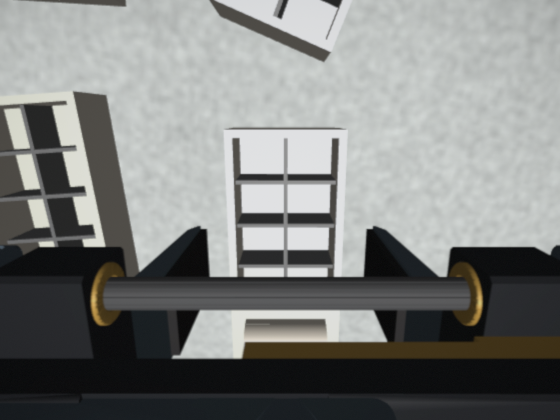

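The tray (rows 130–350, columns 225–345) lies squarely between the fingers. A width of 35 mm doesn't fit that, so I'll close again in steps and watch it.

```bash
python3 -m jog '0 0 0 0 0 0 0;0 0 0 0 0 0 0' 20; python3 -m jog '0 0 0 0 0 0 0;0 0 0 0 0 0 0';python3 -m jog '0 0 0 0 0 0 0;0 0 0 0 0 0 0'; python3 - <<'E'
from h import *
im,P=snap('wrist','w5')
E
```

```text
time_s: 7.45
ee_pos: [656.3, 51.9, 3.3]
ee_rot: [180.0, -0.0, -169.3]
force: [-0.8, -0.2, -0.5]
gripper_width: 65.0
time_s: 7.7
ee_pos: [656.3, 51.9, 3.3]
ee_rot: [180.0, 0.0, -169.3]
force: [0.5, -0.6, -0.3]
gripper_width: 45.2
time_s: 7.95
ee_pos: [656.3, 51.9, 3.3]
ee_rot: [180.0, -0.0, -169.3]
force: [0.1, 0.8, 0.3]
gripper_width: 24.9
```

View pics/w5.png

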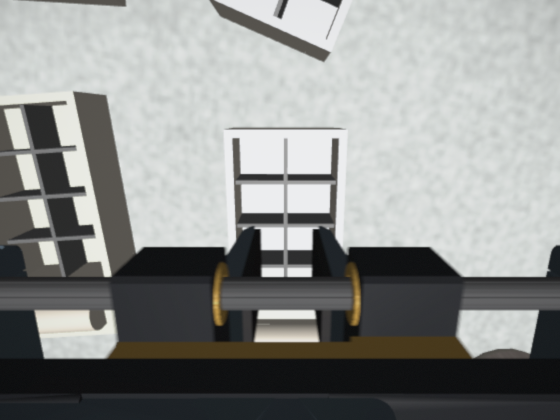

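```bash
python3 - <<'E'
from h import *
np.set_printoptions(precision=1,suppress=True)
P=camera_params('wrist');s=env.state();R=cv2.Rodrigues(np.array(P['rvec']))[0]
yaw=np.radians(s['ee_rot'][2]);e=s['ee_pos'];ux=np.array([np.cos(yaw),np.sin(yaw),0]);uy=np.array([-np.sin(yaw),np.cos(yaw),0])
for w in (12,40):
  for z in (0,30,60,90):
    for a in(-16,16): print(w,z,a,proj(P,e+ux*a+uy*w+[0,0,z]).ravel(),proj(P,e+ux*a-uy*w+[0,0,z]).ravel())
print(proj(P,hull(657.4,51.9,np.radians(10.7))[[0,1,2,3,4,5,6,7]]),e,s['gripper_width'])
E
```

```text
12 0 -16 [267.6 260.6] [306.3 260.6]
12 0 16 [266.9 210.9] [307.  210.9]
12 30 -16 [264.8 282.8] [309.3 282.7]
12 30 16 [263.8 226.2] [310.3 226.1]
12 60 -16 [261.  312.9] [313.5 312.8]
12 60 16 [259.6 247.1] [314.9 247.1]
12 90 -16 [255.5 356.2] [319.5 356.1]
12 90 16 [253.4 277.9] [321.6 277.9]
40 0 -16 [222.6 260.7] [351.3 260.6]
40 0 16 [220.1 211. ] [353.8 210.8]
40 30 -16 [212.9 282.8] [361.3 282.7]
40 30 16 [209.6 226.2] [364.6 226.1]
40 60 -16 [199.7 313. ] [374.8 312.8]
40 60 16 [195.1 247.2] [379.4 247. ]
40 90 -16 [180.8 356.3] [394.2 356.1]
40 90 16 [173.8 278. ] [401.2 277.8]
[[234.1 128.8]
 [224.7 131.2]
 [338.8 128.6]
 [348.4 131. ]
 [241.7 328.6]
 [234.9 360.9]
 [331.7 328.5]
 [338.6 360.7]] [656.3  51.9   3.3] 20.946271894539382
```

```bash
python3 - <<'E'
from h import *
P=camera_params('side');s=env.state();u=proj(P,s['ee_pos'])[0].astype(int);print(u)
t=proj(P,hull(657.4,51.9,np.radians(10.7)))-[u[0]-70,u[1]-70]
print((t*5).astype(int)[:8].tolist(), (proj(P,s['ee_pos'])-[u[0]-70,u[1]-70])*5)
snap('side','s2',(u[0]-70,u[1]-70,150,110),5)
E
```

```text
[262 197]
[[337, 424], [334, 381], [257, 395], [253, 352], [448, 321], [448, 280], [372, 295], [370, 255]] [[354.15229389 353.66877767]]
```

View pics/s2.png

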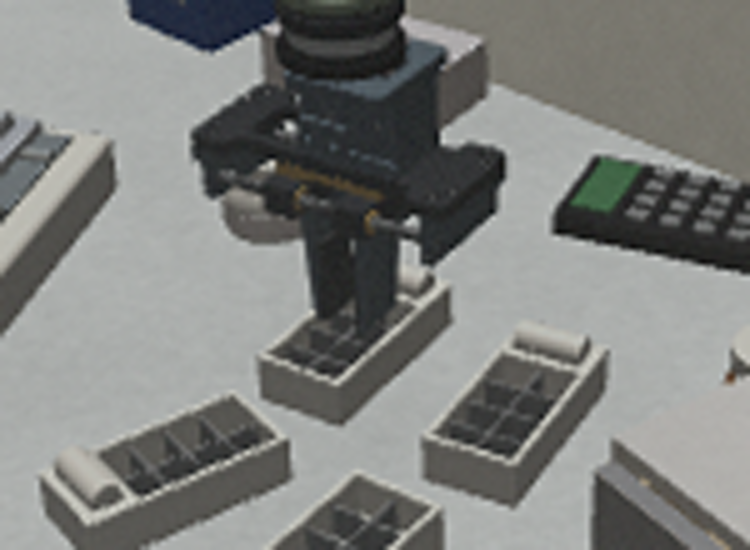

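In the side view the fingertips sit about 25–30 mm higher than the reported TCP. They closed above the rim, and the tray has not moved. I'll open and feel downwards for the counter.

```bash
python3 -m jog '0 0 0 0 0 0 .9;0 0 0 0 0 0 .9;0 0 0 0 0 0 .9;0 0 0 0 0 0 .9;0 0 0 0 0 0 .9'; python3 -m jog '0 0 0 0 0 0 .9;0 0 0 0 0 -.1 .9'; python3 -m jog '0 0 0 0 0 -.1 .9;0 0 0 0 0 -.1 .9'
```

```text
time_s: 8.68
ee_pos: [656.3, 51.9, 3.3]
ee_rot: [180.0, -0.0, -169.3]
force: [0.2, -1.3, -0.2]
gripper_width: 64.1
time_s: 8.93
ee_pos: [656.5, 51.9, 0.9]
ee_rot: [180.0, 0.0, -169.3]
force: [-1.0, 0.4, -0.4]
gripper_width: 81.3
time_s: 9.18
ee_pos: [656.0, 51.9, -2.1]
ee_rot: [180.0, -0.0, -169.3]
force: [-0.2, 0.5, 0.0]
gripper_width: 82.0
```

```bash
python3 -m jog '0 0 0 0 0 -.2 .9;0 0 0 0 0 -.2 .9'; python3 -m jog '0 0 0 0 0 -.2 .9;0 0 0 0 0 -.2 .9';python3 -m jog '0 0 0 0 0 -.1 .9;0 0 0 0 0 -.1 .9'
```

```text
time_s: 9.43
ee_pos: [655.8, 51.9, -7.3]
ee_rot: [180.0, -0.1, -169.3]
force: [0.1, 0.7, -0.9]
gripper_width: 82.2
time_s: 9.68
ee_pos: [655.9, 51.9, -12.2]
ee_rot: [180.0, -0.1, -169.3]
force: [0.4, 0.3, 0.4]
gripper_width: 82.2
time_s: 9.93
ee_pos: [656.1, 51.9, -14.4]
ee_rot: [180.0, -0.0, -169.3]
force: [0.2, 0.1, -0.5]
gripper_width: 82.0
```

```bash
python3 -m jog '0 0 0 0 0 -.15 .9;0 0 0 0 0 -.15 .9'; python3 -m jog '0 0 0 0 0 -.1 .9;0 0 0 0 0 -.1 .9';python3 -m jog '0 0 0 0 0 -.1 .9;0 0 0 0 0 -.1 .9'
```

```text
time_s: 10.18
ee_pos: [655.9, 51.9, -18.3]
ee_rot: [180.0, -0.0, -169.3]
force: [-0.4, 0.0, 0.7]
gripper_width: 82.3
time_s: 10.42
ee_pos: [656.1, 51.9, -20.7]
ee_rot: [180.0, -0.0, -169.3]
force: [-0.1, -0.5, 0.2]
gripper_width: 82.0
time_s: 10.68
ee_pos: [656.1, 51.9, -23.2]
ee_rot: [180.0, -0.0, -169.3]
force: [0.7, 0.1, -0.4]
gripper_width: 82.1
```

```bash
python3 -m jog '0 0 0 0 0 0 0;0 0 0 0 0 0 0;0 0 0 0 0 0 0;0 0 0 0 0 0 0' 40;python3 -m jog '0 0 0 0 0 .1 0;0 0 0 0 0 .5 0;0 0 0 0 0 1 0;0 0 0 0 0 1 0;0 0 0 0 0 1 0'
```

```text
time_s: 11.18
ee_pos: [656.3, 51.9, -22.9]
ee_rot: [180.0, 0.0, -169.3]
force: [-0.4, 0.6, -0.5]
gripper_width: 59.9
time_s: 11.8
ee_pos: [656.2, 51.9, 2.3]
ee_rot: [180.0, 0.0, -169.3]
force: [-0.7, -0.3, -2.0]
gripper_width: 60.2
```

Held: the width is 60 mm and the load is 2 N. The real tips are about 27 mm above the reported TCP, so a tray resting on the counter reads TCP z ≈ −23. Next I'll carry it to the shuttle.

```bash
python3 -m jog '0 0 0 0 0 2 0;0 0 .4 -.3 1.2 3.7 0;0 0 1.5 -.8 3.4 3.7 0;0 0 2.5 -1.3 5.5 3.7 0;0 0 3.4 -1.8 7.6 3.7 0'; python3 -m jog '0 0 0 -.5 2 0 0;0 0 0 -1 4 0 0;0 0 0 -1.16 4.9 0 0;0 0 0 -1.16 4.9 0 0;0 0 0 -1.16 4.9 0 0'; python3 -m jog '0 0 0 0 0 0 0;0 0 0 0 0 0 0';python3 -c "
from h import *
need(582.1,365.2,45,207.6)"
```

```text
time_s: 12.42
ee_pos: [610.5, 243.3, 94.2]
ee_rot: [180.0, -0.0, -152.2]
force: [0.4, 0.2, -2.0]
gripper_width: 59.4
time_s: 13.05
ee_pos: [582.6, 362.8, 94.2]
ee_rot: [-179.9, -0.1, -152.4]
force: [0.2, -1.2, -1.9]
gripper_width: 59.6
time_s: 13.3
ee_pos: [582.8, 363.2, 94.7]
ee_rot: [-180.0, -0.0, -152.4]
force: [-0.1, 0.2, -1.4]
gripper_width: 60.2
pose [582.8 363.2  94.7] [-180.    -0.  -152.4] F [-0.1  0.2 -1.4] w 60.2 t 13.3
need turn 0.00 shift -0.03 0.08 -1.99
```

```bash
python3 -m jog '0 0 0 -.03 .08 -.8 0;0 0 0 -.03 .08 -1.4 0;0 0 0 -.03 .08 -1.7 0;0 0 0 -.03 .08 -1.9 0;0 0 0 -.03 .08 -2.05 0'; python3 -m jog '0 0 0 0 0 -.1 0;0 0 0 0 0 -.18 0;0 0 0 0 0 -.18 0'; python3 -c "
from h import *
need(582.1,365.2,39,207.6)"
```

```text
time_s: 13.92
ee_pos: [581.8, 366.5, 43.4]
ee_rot: [180.0, 0.0, -152.3]
force: [0.0, 0.0, -1.3]
gripper_width: 59.6
time_s: 14.3
ee_pos: [581.7, 366.6, 39.2]
ee_rot: [180.0, 0.0, -152.3]
force: [0.2, -1.0, 0.2]
gripper_width: 59.5
pose [581.7 366.6  39.2] [ 180.     0.  -152.3] F [ 0.2 -1.   0.2] w 59.5 t 14.3
need turn -0.01 shift 0.02 -0.05 -0.01
```

```bash
python3 -m jog '0 0 0 0 0 0 .85;0 0 0 0 0 0 .85;0 0 0 0 0 0 .85'; python3 -m jog '0 0 0 0 0 .6 .85;0 0 0 0 0 2 .85;0 0 0 0 0 4 .85;0 0 0 0 0 6 .85;0 0 -.6 0 -1 8 .85'; python3 -m jog '0 0 -1 1.1 -2.2 1 1;0 0 -2 2.2 -4.4 1.8 1;0 0 -2.6 3.3 -6.6 1.8 1;0 0 -2.6 4.4 -8.8 1.8 1;0 0 -2.6 5.5 -11 1.8 1'; python3 -m jog '0 0 0 1.1 -2.2 0 1;0 0 0 1.3 -3 0 1;0 0 0 1.3 -3 0 1;0 0 0 1.3 -3 0 1'; python3 - <<'E'
from h import *
need(664,-75,0,194)
for t in trays(): print(t)
E
```

```text
time_s: 14.68
ee_pos: [581.6, 366.5, 39.0]
ee_rot: [180.0, 0.0, -152.3]
force: [-0.2, -0.1, 0.1]
gripper_width: 77.1
time_s: 15.3
ee_pos: [581.3, 342.4, 241.5]
ee_rot: [180.0, 0.1, -155.3]
force: [1.5, -1.3, -0.2]
gripper_width: 77.9
time_s: 15.92
ee_pos: [718.4, 67.0, 285.5]
ee_rot: [-180.0, 0.1, -168.3]
force: [1.0, 1.1, -0.3]
gripper_width: 91.1
time_s: 16.42
ee_pos: [749.8, -4.2, 284.7]
ee_rot: [179.9, 0.0, -168.2]
force: [0.1, 0.4, -0.3]
gripper_width: 91.4
pose [749.8  -4.2 284.7] [ 179.9    0.  -168.2] F [ 0.1  0.4 -0.3] w 91.4 t 16.4
need turn 0.45 shift -3.43 -2.83 -11.39
(0.74, array([214.,  33.,  61., 117.]), array([664.7, -74.8,  14.5]), np.float64(0.978), np.float64(0.978))
```

```bash
python3 -m jog '0 0 .5 -1 -.8 -2 .9;0 0 .5 -2 -1.6 -4 .9;0 0 .5 -3 -2.4 -6 .9;0 0 .5 -3.44 -2.83 -8 .9;0 0 .5 -3.44 -2.83 -9 .9';python3 -m jog '0 0 0 0 0 0 .9;0 0 0 0 0 0 .9;0 0 0 0 0 0 .9'; python3 -c "
from h import *
need(663.6,-75,-23,194.5)"
```

```text
time_s: 17.15
ee_pos: [661.3, -75.9, 56.6]
ee_rot: [179.9, -0.2, -165.8]
force: [0.8, -0.1, -0.1]
gripper_width: 82.1
time_s: 17.52
ee_pos: [665.7, -76.5, 60.8]
ee_rot: [-179.9, 0.2, -165.8]
force: [-0.1, 0.4, 0.0]
gripper_width: 82.2
pose [665.7 -76.5  60.8] [-179.9    0.2 -165.8] F [-0.1  0.4  0. ] w 82.2 t 17.5
need turn 0.06 shift -0.08 0.06 -3.35
```

```bash
python3 -m jog '0 0 .06 -.05 .06 -1.5 .9;0 0 .06 -.05 .06 -2.8 .9;0 0 .06 -.05 .06 -3.33 .9;0 0 .06 -.05 .06 -3.33 .9;0 0 .06 -.05 .06 -3.33 .9';python3 -m jog '0 0 0 0 0 0 .9;0 0 0 0 0 0 0;0 0 0 0 0 0 0;0 0 0 0 0 0 0;0 0 0 0 0 0 0' 40;python3 -m jog '0 0 0 0 0 0 0;0 0 0 0 0 .3 0;0 0 0 0 0 1 0;0 0 0 0 0 1 0' 40;
```

```text
time_s: 18.15
ee_pos: [664.5, -75.6, -22.8]
ee_rot: [-179.9, 0.2, -165.5]
force: [-0.1, -0.5, -0.6]
gripper_width: 82.2
time_s: 18.77
ee_pos: [663.1, -75.4, -24.2]
ee_rot: [180.0, 0.0, -165.5]
force: [-0.3, 0.5, 2.4]
gripper_width: 59.6
time_s: 19.27
ee_pos: [664.8, -75.6, 2.8]
ee_rot: [-179.9, 0.2, -165.5]
force: [-0.4, 0.6, -2.1]
gripper_width: 59.7
```

```bash
python3 -m jog '0 0 0 0 0 2 0;0 0 .5 -.2 1 4 0;0 0 1 -.6 3.2 5.1 0;0 0 1.6 -1 5.5 5.1 0;0 0 2.62 -1.4 7.8 5.1 0' 40; python3 -m jog '0 0 0 -.4 2.3 0 0;0 0 0 -.8 4.6 0 0;0 0 0 -1.2 6.9 0 0;0 0 0 -1.6 8.8 0 0;0 0 0 -1.9 9.7 0 0'; python3 -m jog '0 0 0 0 .2 0 0;0 0 0 0 .2 0 0;0 0 0 0 .2 0 0';python3 -c "
from h import *
need(581.3,366.4,70,207.6)"
```

```text
time_s: 19.9
ee_pos: [627.7, 121.1, 128.8]
ee_rot: [-180.0, 0.1, -152.3]
force: [0.8, 0.0, -1.4]
gripper_width: 59.7
time_s: 20.52
ee_pos: [579.5, 364.5, 127.8]
ee_rot: [180.0, -0.0, -152.3]
force: [-0.2, -0.6, -2.3]
gripper_width: 59.8
time_s: 20.9
ee_pos: [581.2, 365.3, 128.1]
ee_rot: [-180.0, -0.0, -152.5]
force: [-0.2, -0.3, -2.2]
gripper_width: 59.9
pose [581.2 365.3 128.1] [-180.    -0.  -152.5] F [-0.2 -0.3 -2.2] w 59.9 t 20.9
need turn 0.03 shift 0.00 0.04 -2.33
```

```bash
python3 -m jog '0 0 .03 0 0 -.8 0;0 0 .03 0 0 -1.4 0;0 0 .03 0 0 -1.7 0;0 0 .03 0 0 -2 0;0 0 .03 0 0 -2.2 0'; python3 -m jog '0 0 0 0 0 0 0;0 0 0 0 0 -.1 0;0 0 0 0 0 -.13 0;0 0 0 0 0 -.13 0'; python3 -c "
from h import *
need(581.3,366.4,70,207.6)"
```

```text
time_s: 21.52
ee_pos: [580.7, 367.1, 72.9]
ee_rot: [180.0, 0.0, -152.3]
force: [0.1, -0.3, -1.7]
gripper_width: 59.8
time_s: 22.02
ee_pos: [580.5, 367.2, 69.9]
ee_rot: [180.0, 0.0, -152.3]
force: [-0.2, 0.3, -2.4]
gripper_width: 59.8
pose [580.5 367.2  69.9] [ 180.     0.  -152.3] F [-0.2  0.3 -2.4] w 59.8 t 22.0
need turn -0.03 shift 0.03 -0.03 0.00
```

```bash
python3 -m jog '0 0 0 0 0 -.06 0;0 0 0 0 0 -.06 0;0 0 0 0 0 -.06 0'; python3 -m jog '0 0 0 0 0 0 .85;0 0 0 0 0 0 .85;0 0 0 0 0 0 .85'; python3 -m jog '0 0 0 0 0 .6 .85;0 0 0 0 0 2 .85;0 0 0 0 0 4 .85;0 0 0 0 0 5 .85;0 0 0 2 1 5 .85';python3 -m jog '0 0 0 1 .5 1 .85;0 0 0 2 1 2 .85;0 0 0 2 1 2 .85';python3 - <<'E'
from h import *
need(582,367,39,207)
snap('wrist','w6')
E
```

```text
time_s: 22.4
ee_pos: [580.7, 367.2, 69.7]
ee_rot: [180.0, 0.1, -152.3]
force: [-1.9, -1.3, 6.1]
gripper_width: 59.9
time_s: 22.78
ee_pos: [580.5, 367.1, 68.0]
ee_rot: [180.0, -0.0, -152.3]
force: [1.3, 1.1, -0.2]
gripper_width: 77.5
time_s: 23.4
ee_pos: [630.1, 392.2, 199.9]
ee_rot: [180.0, 0.4, -152.2]
force: [0.8, 0.4, 0.7]
gripper_width: 77.3
time_s: 23.78
ee_pos: [682.4, 418.0, 245.3]
ee_rot: [180.0, 0.3, -152.3]
force: [0.0, -0.4, -1.2]
gripper_width: 77.4
pose [682.4 418.  245.3] [ 180.     0.3 -152.3] F [ 0.  -0.4 -1.2] w 77.4 t 23.8
need turn -0.14 shift -4.02 -2.04 -8.25
```

View pics/w6.png

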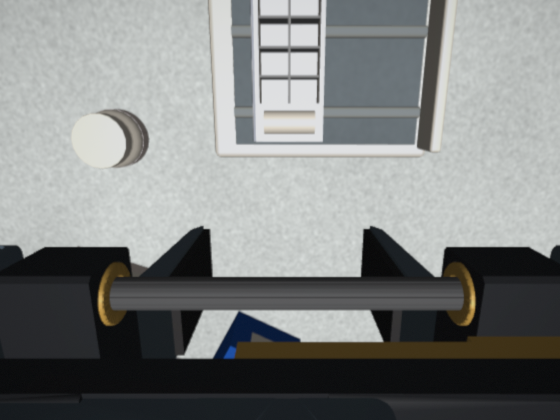

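The stack sits level and aligned, with the upper tray at (290,70) and its key at (290,122). I'll fetch the third tray next, near (485,38).

```bash
python3 -m jog '0 0 -2 -.6 -2.3 1 .9;0 0 -4 -1.2 -4.6 1.6 .9;0 0 -6 -1.8 -6.9 1.6 .9;0 0 -7.6 -2.4 -9.2 1.6 .9;0 0 -7.6 -3 -11.5 1.6 .9'; python3 -m jog '0 0 0 -.6 -2.3 0 1;0 0 0 -1.4 -4.4 0 1;0 0 0 -1.4 -4.4 0 1;0 0 0 -1.4 -4.4 0 1;0 0 0 -1.4 -4.4 0 1'; python3 - <<'E'
from h import *
need(485,38,-23,168.6)
for t in trays(): print(t)
E
```

```text
time_s: 24.45
ee_pos: [602.4, 127.4, 282.6]
ee_rot: [-179.9, -0.1, 169.7]
force: [1.1, 0.4, 0.5]
gripper_width: 82.1
time_s: 25.08
ee_pos: [570.2, 20.8, 282.9]
ee_rot: [180.0, -0.0, 169.8]
force: [-0.3, 1.3, -0.5]
gripper_width: 91.1
pose [570.2  20.8 282.9] [180.   -0.  169.8] F [-0.3  1.3 -0.5] w 91.1 t 25.1
need turn -0.24 shift -3.41 0.69 -12.24
(0.96, array([265.,  44.,  52., 112.]), array([485.7,  37.3, 348.6]), np.float64(0.987), np.float64(0.987))
(0.96, array([147.,  66.,  81., 115.]), array([487.4, -92.6,   7.2]), np.float64(0.973), np.float64(0.973))
(0.81, array([532.,  86.,  28.,  74.]), array([588.2, 407. ,  27.5]), np.float64(0.877), np.float64(0.877))
(0.5, array([549.,  98.,  11.,  24.]), array([544.3, 450.6, 298.4]), np.float64(0.942), np.float64(0.942))
```

```bash
python3 -m jog '0 0 -.24 -1 .2 -2 .9;0 0 -.24 -2 .4 -4 .9;0 0 -.24 -3 .6 -6 .9;0 0 -.24 -3.38 .66 -8 .9;0 0 -.24 -3.38 .66 -9 .9';python3 -m jog '0 0 0 0 0 0 .9;0 0 0 0 0 0 .9;0 0 0 0 0 0 .9'; python3 -c "
from h import *
need(485.7,37.3,-23,168.6)"
```

```text
time_s: 25.8
ee_pos: [483.5, 36.9, 55.8]
ee_rot: [-179.9, -0.3, 168.6]
force: [-0.1, 0.2, 0.3]
gripper_width: 82.2
time_s: 26.18
ee_pos: [487.4, 36.3, 59.6]
ee_rot: [180.0, 0.2, 168.5]
force: [0.2, -0.1, 0.7]
gripper_width: 81.9
pose [487.4  36.3  59.6] [180.    0.2 168.5] F [ 0.2 -0.1  0.7] w 81.9 t 26.2
need turn 0.01 shift -0.07 0.04 -3.31
```

```bash
python3 -m jog '0 0 0 -.03 .04 -1.5 .9;0 0 0 -.03 .04 -2.8 .9;0 0 0 -.03 .04 -3.25 .9;0 0 0 -.03 .04 -3.25 .9;0 0 0 -.03 .04 -3.25 .9';python3 -m jog '0 0 0 0 0 0 .9;0 0 0 0 0 0 0;0 0 0 0 0 0 0;0 0 0 0 0 0 0;0 0 0 0 0 0 0' 40;python3 -m jog '0 0 0 0 0 0 0;0 0 0 0 0 .3 0;0 0 0 0 0 1 0;0 0 0 0 0 1 0' 40;
```

```text
time_s: 26.8
ee_pos: [486.6, 37.2, -21.7]
ee_rot: [180.0, 0.2, 168.5]
force: [-0.8, 0.4, 1.0]
gripper_width: 81.6
time_s: 27.42
ee_pos: [485.3, 37.1, -22.8]
ee_rot: [180.0, 0.0, 168.5]
force: [-0.7, -0.2, 2.4]
gripper_width: 60.0
time_s: 27.92
ee_pos: [486.2, 37.1, 2.9]
ee_rot: [180.0, 0.1, 168.5]
force: [-0.2, -1.4, -2.0]
gripper_width: 59.7
```

```bash
python3 -m jog '0 0 -1.5 0 0 2 0;0 0 -3.5 0 0 4 0;0 0 -5.5 .3 1 6 0;0 0 -7.5 .6 2.5 6.5 0;0 0 -9.5 .9 4 6.5 0' 40; python3 -m jog '0 0 -2 .4 1.2 0 0;0 0 -4 .8 2.4 0 0;0 0 -6 1.2 3.6 0 0;0 0 -8 1.6 4.8 0 0;0 0 -10 2 6 0 0';  python3 -m jog '0 0 -2 .2 .8 0 0;0 0 -4 .4 1.6 0 0;0 0 -6 .6 2.4 0 0;0 0 -8 .8 3 0 0;0 0 -8.5 .94 3.2 0 0'; python3 -m jog '0 0 0 0 0 0 0;0 0 0 0 0 0 0;0 0 0 0 0 0 0';python3 -c "
from h import *
need(582.8,367.6,103,27.6)"
```

```text
time_s: 28.55
ee_pos: [508.5, 138.1, 165.5]
ee_rot: [179.9, 0.0, 120.6]
force: [-0.1, -0.1, -3.7]
gripper_width: 59.8
time_s: 29.18
ee_pos: [557.5, 287.8, 163.2]
ee_rot: [-179.9, 0.1, 70.7]
force: [0.6, 0.4, -1.2]
gripper_width: 59.8
time_s: 29.8
ee_pos: [580.8, 367.8, 162.7]
ee_rot: [180.0, 0.1, 28.4]
force: [0.1, 0.6, -1.9]
gripper_width: 59.8
time_s: 30.18
ee_pos: [581.1, 366.7, 164.4]
ee_rot: [180.0, 0.0, 28.5]
force: [0.1, 0.7, -1.7]
gripper_width: 59.9
pose [581.1 366.7 164.4] [180.    0.   28.5] F [ 0.1  0.7 -1.7] w 59.9 t 30.2
need turn -0.18 shift 0.07 0.04 -2.46
```

```bash
python3 -m jog '0 0 -.16 .07 .02 -.6 0;0 0 -.16 .07 .02 -1.1 0;0 0 -.16 .07 .02 -1.4 0;0 0 -.16 .07 .02 -1.6 0;0 0 -.16 .07 .02 -1.6 0'; python3 -m jog '0 0 0 0 0 -.2 0;0 0 0 0 0 -.4 0;0 0 0 0 0 -.6 0;0 0 0 0 0 -.78 0;0 0 0 0 0 -.8 0'; python3 -c "
from h import *
need(582.8,367.6,103,27.6)"
```

```text
time_s: 30.8
ee_pos: [582.9, 367.5, 124.1]
ee_rot: [180.0, 0.0, 27.7]
force: [0.3, -0.1, -2.5]
gripper_width: 59.7
time_s: 31.42
ee_pos: [582.8, 367.4, 104.0]
ee_rot: [180.0, 0.1, 27.7]
force: [-1.1, -0.1, -1.8]
gripper_width: 59.8
pose [582.8 367.4 104. ] [1.80e+02 1.00e-01 2.77e+01] F [-1.1 -0.1 -1.8] w 59.8 t 31.4
need turn -0.02 shift 0.00 0.01 -0.04
```

```bash
python3 -m jog '0 0 0 0 0 -.08 0;0 0 0 0 0 -.08 0;0 0 0 0 0 -.08 .85;0 0 0 0 0 -.08 .85;0 0 0 0 0 -.08 .85'; python3 -m jog '0 0 0 0 0 0 .85;0 0 0 0 0 .6 .85;0 0 0 0 0 2.5 .85;0 0 0 0 0 4.5 .85;0 0 0 0 0 6 .85';  python3 -m jog '0 0 -1.5 -.8 -2 1 .9;0 0 -3 -1.6 -4.1 1.3 .9;0 0 -4.1 -2.4 -6.2 1.3 .9;0 0 -4.1 -3.2 -8.3 1.3 .9;0 0 -4.1 -4 -10.4 1.3 .9'; python3 -m jog '0 0 0 -.8 -2.1 0 1;0 0 0 -1.6 -4.2 0 1;0 0 0 -2.4 -6.3 0 1;0 0 0 -3.2 -8.4 0 1;0 0 0 -3.4 -8.5 0 1'; python3 - <<'E'
from h import *
need(487.4,-92.6,-23,7.2)
for t in trays(): print(t)
E
```

```text
time_s: 32.05
ee_pos: [583.1, 367.6, 102.6]
ee_rot: [180.0, -0.0, 27.7]
force: [-0.4, 0.1, -0.3]
gripper_width: 77.1
time_s: 32.67
ee_pos: [583.6, 367.9, 256.6]
ee_rot: [-180.0, -0.2, 27.7]
force: [0.8, 0.8, -0.8]
gripper_width: 77.8
time_s: 33.3
ee_pos: [482.4, 106.0, 286.5]
ee_rot: [180.0, -0.1, 7.2]
force: [-0.0, 0.2, 0.1]
gripper_width: 82.1
time_s: 33.92
ee_pos: [397.0, -107.5, 286.4]
ee_rot: [179.9, -0.1, 6.9]
force: [-0.5, 0.7, -0.9]
gripper_width: 90.8
pose [ 397.  -107.5  286.4] [ 1.799e+02 -1.000e-01  6.900e+00] F [-0.5  0.7 -0.9] w 90.8 t 33.9
need turn 0.06 shift 3.61 0.59 -12.37
(0.93, array([262.,  45.,  46., 107.]), array([486.5, -94. , 187.7]), np.float64(0.987), np.float64(0.987))
```

```bash
python3 -m jog '0 0 .1 1 .1 -2 .9;0 0 .1 2 .3 -4 .9;0 0 .1 3 .5 -6 .9;0 0 .1 3.58 .56 -8 .9;0 0 .1 3.58 .56 -9 .9';python3 -m jog '0 0 0 0 0 0 .9;0 0 0 0 0 0 .9;0 0 0 0 0 0 .9'; python3 -c "
from h import *
need(487,-93.5,-23,7.5)"
```

```text
time_s: 34.65
ee_pos: [488.0, -88.5, 57.5]
ee_rot: [-179.9, 0.2, 7.9]
force: [0.2, 0.3, -0.2]
gripper_width: 82.0
time_s: 35.02
ee_pos: [488.8, -90.8, 61.7]
ee_rot: [179.9, -0.2, 7.8]
force: [-0.5, -0.2, -0.4]
gripper_width: 82.2
pose [488.8 -90.8  61.7] [179.9  -0.2   7.8] F [-0.5 -0.2 -0.4] w 82.2 t 35.0
need turn -0.05 shift -0.07 -0.11 -3.39
```

```bash
python3 -m jog '0 0 -.05 -.06 -.08 -1.5 .9;0 0 -.05 -.06 -.08 -2.8 .9;0 0 -.05 -.06 -.08 -3.33 .9;0 0 -.05 -.06 -.08 -3.33 .9;0 0 -.05 -.06 -.08 -3.33 .9';python3 -m jog '0 0 0 0 0 0 .9;0 0 0 0 0 0 0;0 0 0 0 0 0 0;0 0 0 0 0 0 0;0 0 0 0 0 0 0' 40;python3 -m jog '0 0 0 0 0 0 0;0 0 0 0 0 .3 0;0 0 0 0 0 1 0;0 0 0 0 0 1 0' 40;
```

```text
time_s: 35.65
ee_pos: [487.3, -93.2, -21.9]
ee_rot: [179.9, -0.2, 7.5]
force: [1.0, 0.1, 0.3]
gripper_width: 82.4
time_s: 36.28
ee_pos: [486.1, -92.9, -23.0]
ee_rot: [180.0, -0.0, 7.5]
force: [-0.7, -0.6, 3.4]
gripper_width: 60.1
time_s: 36.78
ee_pos: [487.0, -93.1, 2.7]
ee_rot: [179.9, -0.1, 7.5]
force: [-0.4, 0.2, -1.8]
gripper_width: 59.6
```

```bash
python3 -m jog '0 0 1.5 0 0 2 0;0 0 3.5 0 0 4 0;0 0 5.5 .2 1 6 0;0 0 7.5 .5 2.5 7.7 0;0 0 9.5 .8 4 7.7 0' 40; python3 -m jog '0 0 2 .2 1 0 0;0 0 4 .4 2 0 0;0 0 6 .6 3 0 0;0 0 8 .8 4 0 0;0 0 10 1 5 0 0';  python3 -m jog '0 0 2 .2 1 0 0;0 0 4 .4 2 0 0;0 0 6 .6 3 0 0;0 0 8 .8 4 0 0;0 0 10 1 5 0 0'; python3 -m jog '0 0 2 .3 1 0 0;0 0 4 .6 2 0 0;0 0 6 .8 3 0 0;0 0 8 1 4 0 0;0 0 10 1.05 4.4 0 0'; python3 -m jog '0 0 .5 0 0 0 0;0 0 .5 0 0 0 0;0 0 .5 0 0 0 0';python3 -c "
from h import *
need(583.2,367.8,135,207.7)"
```

```text
time_s: 37.4
ee_pos: [508.3, 7.9, 197.5]
ee_rot: [179.6, -0.2, 55.3]
force: [-0.0, -0.4, -2.4]
gripper_width: 59.6
time_s: 38.02
ee_pos: [530.6, 132.8, 193.2]
ee_rot: [-179.9, -0.0, 105.3]
force: [0.1, -0.4, -2.4]
gripper_width: 59.8
time_s: 38.65
ee_pos: [555.6, 257.7, 192.9]
ee_rot: [-179.9, -0.1, 155.3]
force: [0.4, -0.4, -1.9]
gripper_width: 59.7
time_s: 39.28
ee_pos: [581.9, 368.3, 192.3]
ee_rot: [180.0, -0.1, -154.6]
force: [-0.3, -0.0, -2.0]
gripper_width: 60.1
time_s: 39.65
ee_pos: [582.1, 366.8, 193.6]
ee_rot: [180.0, -0.1, -152.6]
force: [0.4, 0.1, -2.3]
gripper_width: 59.6
pose [582.1 366.8 193.6] [ 1.800e+02 -1.000e-01 -1.526e+02] F [ 0.4  0.1 -2.3] w 59.6 t 39.6
need turn 0.06 shift 0.05 0.04 -2.34
```

```bash
python3 -m jog '0 0 .06 .05 .02 -.6 0;0 0 .06 .05 .02 -1.1 0;0 0 .06 .05 .02 -1.4 0;0 0 .06 .05 .02 -1.5 0;0 0 .06 .05 .02 -1.5 0'; python3 -m jog '0 0 0 0 0 -.2 0;0 0 0 0 0 -.4 0;0 0 0 0 0 -.6 0;0 0 0 0 0 -.76 0;0 0 0 0 0 -.8 0'; python3 -c "
from h import *
need(583.2,367.8,135,207.7)"
```

```text
time_s: 40.28
ee_pos: [583.6, 367.6, 156.8]
ee_rot: [180.0, 0.0, -152.2]
force: [-0.0, 0.0, -2.2]
gripper_width: 59.6
time_s: 40.9
ee_pos: [583.4, 367.5, 136.3]
ee_rot: [180.0, -0.0, -152.2]
force: [0.5, 0.3, -1.8]
gripper_width: 59.6
pose [583.4 367.5 136.3] [ 180.    -0.  -152.2] F [ 0.5  0.3 -1.8] w 59.6 t 40.9
need turn -0.01 shift -0.01 0.01 -0.05
```

```bash
python3 -m jog '0 0 0 0 0 -.1 0;0 0 0 0 0 -.1 0;0 0 0 0 0 -.08 .85;0 0 0 0 0 -.08 .85;0 0 0 0 0 -.08 .85'; python3 -m jog '0 0 0 0 0 0 .85;0 0 0 0 0 .6 .85;0 0 0 0 0 2.5 .85;0 0 0 0 0 4.5 .85;0 0 0 0 0 6 .85';  python3 -m jog '0 0 -2 0 -2.4 0 .9;0 0 -4 0 -4.8 0 .9;0 0 -6 0 -7 0 .9;0 0 -8 0 -9.2 0 .9;0 0 -10 0 -11.4 0 .9'; python3 -m jog '0 0 -2 -.2 -2.4 0 1;0 0 -4 -.4 -4.8 0 1;0 0 -6 -.6 -7 0 1;0 0 -8 -.8 -9.2 0 1;0 0 -10 -1 -11.4 0 1';  python3 -m jog '0 0 -2 -.5 -2.2 0 1;0 0 -4 -1 -4.4 0 1;0 0 -6.3 -1.6 -6.2 0 1;0 0 -6.3 -2.2 -7.8 0 1;0 0 -6.3 -2.2 -7.8 0 1';python3 - <<'E'
from h import *
need(500,-400,285,76)
im,P=snap('wrist','w7')
for q in('cabinet_drawer0_handle','cabinet'):
  for r in spotter.look_for(q,'wrist')[:3]: print(q,r)
np.save('w7P.npy',P,allow_pickle=True)
E
```

```text
time_s: 41.52
ee_pos: [583.6, 367.7, 134.9]
ee_rot: [180.0, 0.0, -152.2]
force: [-0.4, -0.4, -0.2]
gripper_width: 77.6
time_s: 42.15
ee_pos: [583.9, 367.8, 288.9]
ee_rot: [180.0, 0.2, -152.2]
force: [0.2, 0.5, 0.0]
gripper_width: 77.5
time_s: 42.78
ee_pos: [583.5, 80.9, 286.3]
ee_rot: [179.9, 0.1, 157.5]
force: [0.1, -0.8, 0.1]
gripper_width: 82.2
time_s: 43.4
ee_pos: [558.4, -204.2, 286.3]
ee_rot: [179.9, 0.1, 107.4]
force: [-0.3, 0.7, -0.4]
gripper_width: 91.1
time_s: 44.02
ee_pos: [502.3, -400.2, 285.5]
ee_rot: [180.0, 0.1, 76.0]
force: [0.4, 0.1, 0.6]
gripper_width: 91.3
pose [ 502.3 -400.2  285.5] [1.8e+02 1.0e-01 7.6e+01] F [0.4 0.1 0.6] w 91.3 t 44.0
need turn -0.01 shift -0.09 0.01 -0.02
cabinet_drawer0_handle {'box': [272.0, 0.2, 56.4, 195.6], 'conf': 0.65}
cabinet {'box': [272.9, 0.0, 252.2, 202.3], 'conf': 0.91}
```

View pics/w7.png

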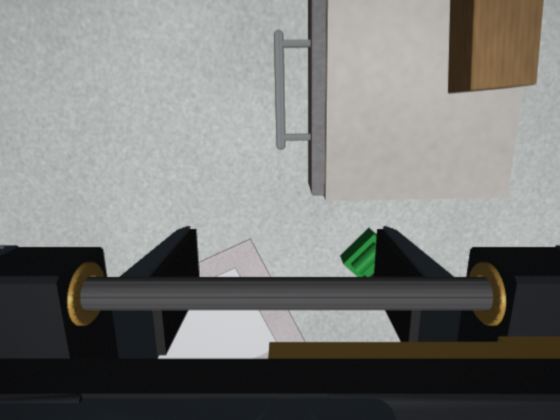

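The handle bar runs from (279,32) to (281,147). The cabinet's front edge is at column 310–326, and the carton at (500,50) stays clear.

```bash
python3 - <<'E'
from h import *
np.set_printoptions(precision=1,suppress=True)
P=np.load('w7P.npy',allow_pickle=True).item();T=camera_params('top')
a,b=atz(P,(279,31),64),atz(P,(281,148),64);v=a-b;print(a,b,np.linalg.norm(v),np.degrees(np.arctan2(v[1],v[0]))-90,(a+b)/2)
t0=cv2.cvtColor(cv2.imread('pics/top0.png'),6)
print('tri end',tri([(P,(279,31)),(T,(471/1.4,309/1.4))]),tri([(P,(281,148)),(T,(534/1.4,321/1.4))]))
c,d=atz(P,(326,0),100),atz(P,(326,198),100);v=c-d;print('front edge yaw',np.degrees(np.arctan2(v[1],v[0]))-90,d)
need(*((a+b)/2)[:2],62-28-19,76)
E
```

```text
[ 533.9 -242.5   64. ] [ 504.7 -366.5   64. ] 127.32007796659799 -13.240387842831112 [ 519.3 -304.5   64. ]
tri end [ 532.2 -244.3   72.9] [ 506.8 -364.7   80.7]
front edge yaw -12.366862357611666 [ 541.6 -430.   100. ]
pose [ 503.9 -396.8  285.6] [179.9  -0.   76.3] F [0.  0.2 0.2] w 91.0 t 44.2
need turn -0.06 shift 0.62 3.69 -10.82
```

```bash
python3 -m jog '0 0 .15 .2 1.2 -2 .35;0 0 .15 .4 2.4 -4 .35;0 0 .15 .6 3.6 -6 .35;0 0 .15 .62 3.69 -8 .35;0 0 .15 .62 3.69 -8.4 .35';python3 -m jog '0 0 0 0 0 0 .35;0 0 0 0 0 0 .35;0 0 0 0 0 0 .35';python3 -c "
from h import *
need(519.3,-304.5,17,77)"
```

```text
time_s: 44.8
ee_pos: [517.7, -302.2, 72.4]
ee_rot: [-179.7, -0.1, 77.2]
force: [-0.1, 0.4, 0.1]
gripper_width: 44.1
time_s: 45.18
ee_pos: [520.1, -306.1, 76.7]
ee_rot: [179.8, 0.1, 77.0]
force: [-0.7, 0.9, 0.3]
gripper_width: 32.3
pose [ 520.1 -306.1   76.7] [1.798e+02 1.000e-01 7.700e+01] F [-0.7  0.9  0.3] w 32.3 t 45.2
need turn 0.00 shift -0.03 0.06 -2.39
```

```bash
python3 -m jog '0 0 0 -.03 .04 -.8 .35;0 0 0 -.03 .04 -1.6 .35;0 0 0 -.03 .04 -2.2 .35;0 0 0 -.03 .04 -2.37 .35;0 0 0 -.03 .04 -2.37 .35';python3 -m jog '0 0 0 0 0 0 0;0 0 0 0 0 0 0;0 0 0 0 0 0 0;0 0 0 0 0 0 0' 20
```

```text
time_s: 45.8
ee_pos: [518.5, -304.4, 15.8]
ee_rot: [180.0, 0.0, 77.0]
force: [-0.8, -0.5, 0.9]
gripper_width: 31.9
time_s: 46.3
ee_pos: [518.1, -304.2, 16.0]
ee_rot: [-180.0, 0.0, 77.0]
force: [-1.4, 0.4, 4.2]
gripper_width: 10.5
```

Gripped the 11 mm bar. Pull the drawer open.

```bash
python3 -m jog '0 0 0 -.4 .09 0 0;0 0 0 -1 .23 0 0;0 0 0 -1.6 .37 0 0;0 0 0 -2.2 .51 0 0;0 0 0 -2.8 .65 0 0';python3 -m jog '0 0 0 -.6 .14 0 0;0 0 0 -1.2 .28 0 0;0 0 0 -1.8 .42 0 0;0 0 0 -2.3 .53 0 0;0 0 0 -2.6 .6 0 0';python3 -m jog '0 0 0 0 0 0 0;0 0 0 0 0 0 0'
```

```text
time_s: 46.92
ee_pos: [447.4, -287.9, 16.0]
ee_rot: [179.9, 0.0, 77.0]
force: [2.0, 1.4, 4.8]
gripper_width: 10.4
time_s: 47.55
ee_pos: [382.0, -272.8, 16.0]
ee_rot: [180.0, 0.0, 77.0]
force: [2.4, 0.0, 5.8]
gripper_width: 10.9
time_s: 47.8
ee_pos: [381.7, -272.7, 16.0]
ee_rot: [-179.9, 0.0, 77.0]
force: [-1.8, -0.4, 7.6]
gripper_width: 10.2
```

```bash
python3 -m jog '0 0 0 0 0 0 .35;0 0 0 0 0 0 .35;0 0 0 0 0 0 .35;0 0 0 0 0 1 .35;0 0 0 0 0 3 .35';python3 -m jog '0 0 0 0 0 2 .5;0 0 0 .6 -.8 4 .8;0 0 0 1.4 -2 6 1;0 0 0 2.4 -3.3 7.8 1;0 0 0 3.3 -4.5 7.8 1';python3 -m jog '0 0 0 0 0 0 1;0 0 0 0 0 0 1';python3 - <<'E'
from h import *
need(464,-385,285,77)
im,P=snap('wrist','w8');np.save('w8P.npy',P,allow_pickle=True)
for r in spotter.trace('cover','wrist')[:3]: print(r['conf'],r['box'])
E
```

```text
time_s: 48.42
ee_pos: [381.6, -271.7, 89.5]
ee_rot: [-179.7, -0.1, 77.0]
force: [0.5, 0.0, -0.3]
gripper_width: 31.7
time_s: 49.05
ee_pos: [467.8, -387.5, 289.8]
ee_rot: [179.6, 0.2, 77.0]
force: [-0.0, 0.5, -0.1]
gripper_width: 78.6
time_s: 49.3
ee_pos: [465.1, -384.7, 284.5]
ee_rot: [-179.9, -0.1, 77.0]
force: [0.5, -0.7, 0.2]
gripper_width: 91.1
pose [ 465.1 -384.7  284.5] [-1.799e+02 -1.000e-01  7.700e+01] F [ 0.5 -0.7  0.2] w 91.1 t 49.3
need turn -0.00 shift -0.04 -0.01 0.02
0.7 [263.9, 42.4, 48.8, 117.9]
```

View pics/w8.png

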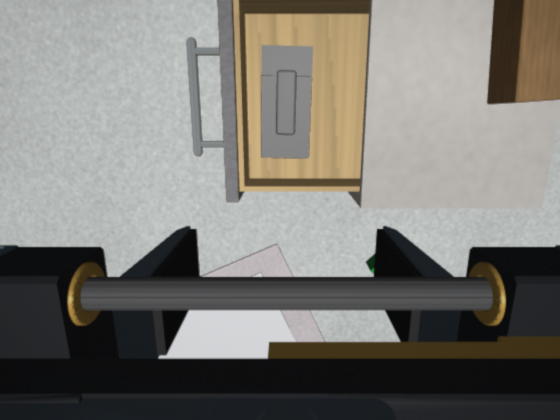

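The cover's slab corners are at (262,46), (311,46), (309,157) and (261,157), with the grip block centred at (286,102). The seam at row 75, 33 mm from the upper end, puts the notched end at image-up, so the cover's yaw is about 77°. I'll confirm that with a crop.

```bash
python3 - <<'E'
from h import *
np.set_printoptions(precision=1,suppress=True)
P=np.load('w8P.npy',allow_pickle=True).item()
im=cv2.imread('pics/w8.png');g=cv2.cvtColor(im,6)
cv2.imwrite('pics/w8c.png',cv2.convertScaleAbs(cv2.resize(im[30:170,230:350],None,fx=4,fy=4,interpolation=2),alpha=1.6))
c=cv2.cornerSubPix(g,np.array([(262,46),(312,46),(309,157),(261,157)],np.float32).reshape(-1,1,2),(4,4),(-1,-1),(3,50,.01)).reshape(-1,2);print(c)
W=np.array([atz(P,p,44) for p in c]);v=W[0]+W[1]-W[2]-W[3];print(W.mean(0),np.degrees(np.arctan2(v[1],v[0])),[np.linalg.norm(W[i]-W[(i+1)%4]) for i in range(4)])
B=np.array([atz(P,p,74) for p in [(278,71),(296,71),(294,134),(277,134)]]);print(B.mean(0),[np.linalg.norm(B[i]-B[(i+1)%4]) for i in range(4)])
need(*W.mean(0)[:2],21,np.degrees(np.arctan2(v[1],v[0])))
E
```

```text
[[260.9  44.5]
 [312.4  46. ]
 [309.1 156.6]
 [260.2 156.8]]
[ 483.4 -300.8   44. ] 75.85707127514438 [np.float64(59.784548939535945), np.float64(127.85783099591112), np.float64(61.31678909954159), np.float64(129.7010016762417)]
[ 483.9 -302.    74. ] [np.float64(19.81592087801111), np.float64(67.97748835879649), np.float64(19.542279382516227), np.float64(67.97894407760361)]
pose [ 465.  -384.4  285.2] [-179.9   -0.    77. ] F [-0.3 -0.  -0.3] w 91.2 t 49.4
need turn -0.24 shift 0.73 3.35 -10.57
```

View pics/w8c.png

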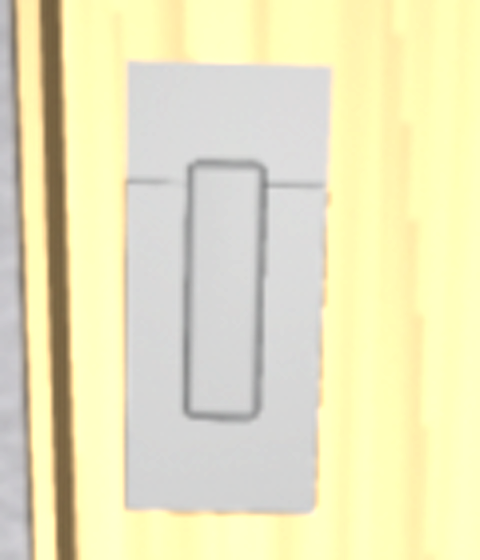

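```bash
python3 -m jog '0 0 -.15 .2 1.2 -2 .5;0 0 -.15 .5 2.4 -4 .5;0 0 -.15 .74 3.32 -6 .5;0 0 -.15 .74 3.32 -8 .5;0 0 -.15 .74 3.32 -8.2 .5';python3 -m jog '0 0 0 0 0 0 .5;0 0 0 0 0 0 .5;0 0 0 0 0 0 .5';python3 -c "
from h import *
need(483.7,-301.4,21,76.3)"
```

```text
time_s: 50.02
ee_pos: [481.5, -300.0, 77.9]
ee_rot: [-179.6, -0.1, 76.3]
force: [-1.1, -1.1, 0.4]
gripper_width: 46.1
time_s: 50.4
ee_pos: [485.2, -303.2, 82.3]
ee_rot: [179.8, 0.1, 76.2]
force: [-0.5, 0.6, -0.3]
gripper_width: 45.9
pose [ 485.2 -303.2   82.3] [1.798e+02 1.000e-01 7.620e+01] F [-0.5  0.6 -0.3] w 45.9 t 50.4
need turn 0.01 shift -0.06 0.07 -2.45
```

```bash
python3 -m jog '0 0 0 -.04 .05 -.8 .5;0 0 0 -.04 .05 -1.6 .5;0 0 0 -.04 .05 -2.2 .5;0 0 0 -.04 .05 -2.42 .5;0 0 0 -.04 .05 -2.42 .5';python3 -m jog '0 0 0 0 0 0 0;0 0 0 0 0 0 0;0 0 0 0 0 0 0;0 0 0 0 0 0 0' 45;python3 -m jog '0 0 0 0 0 0 0;0 0 0 0 0 .3 0;0 0 0 0 0 1 0;0 0 0 0 0 1 0'
```

```text
time_s: 51.02
ee_pos: [483.5, -301.3, 20.2]
ee_rot: [180.0, 0.0, 76.3]
force: [-0.4, -0.0, 0.2]
gripper_width: 45.6
time_s: 51.52
ee_pos: [483.4, -301.3, 20.5]
ee_rot: [180.0, 0.0, 76.3]
force: [-0.1, 0.4, 1.7]
gripper_width: 21.5
time_s: 52.02
ee_pos: [484.1, -301.6, 46.0]
ee_rot: [179.9, 0.0, 76.3]
force: [-0.7, -0.3, -2.6]
gripper_width: 21.7
```

```bash
python3 -m jog '0 0 0 0 0 2 0;0 0 0 0 0 4 0;0 0 -1 0 0 6 0;0 0 -3 .3 2 7.6 0;0 0 -5 .6 4.3 7.6 0' 45;python3 -m jog '0 0 -1 .3 2.3 0 0;0 0 -2 .6 4.6 0 0;0 0 -3 .9 6.9 0 0;0 0 -4 1.2 9.2 0 0;0 0 -4.72 1.5 11.5 0 0';python3 -m jog '0 0 0 .3 2.3 0 0;0 0 0 .6 4.6 0 0;0 0 0 1 6.9 0 0;0 0 0 1.4 9 0 0;0 0 0 1.84 10.9 0 0';python3 -m jog '0 0 0 0 0 0 0;0 0 0 0 0 0 0;0 0 0 0 0 0 0;0 0 0 0 0 0 0';python3 -c "
from h import *
need(582.6,367.3,188.5,27.7)"
```

```text
time_s: 52.65
ee_pos: [500.0, -194.7, 237.7]
ee_rot: [179.6, -0.1, 50.9]
force: [0.4, 0.4, -2.9]
gripper_width: 21.3
time_s: 53.28
ee_pos: [535.4, 94.8, 234.1]
ee_rot: [-180.0, 0.1, 27.7]
force: [0.8, -0.7, -1.4]
gripper_width: 21.8
time_s: 53.9
ee_pos: [581.4, 367.4, 233.6]
ee_rot: [180.0, 0.1, 27.9]
force: [1.1, -0.7, -2.6]
gripper_width: 21.9
time_s: 54.4
ee_pos: [581.8, 364.4, 235.5]
ee_rot: [180.0, -0.0, 27.7]
force: [0.0, 0.1, -2.6]
gripper_width: 21.6
pose [581.8 364.4 235.5] [180.   -0.   27.7] F [ 0.   0.1 -2.6] w 21.6 t 54.4
need turn -0.01 shift 0.03 0.12 -1.88
```

```bash
python3 -m jog '0 0 0 .03 .08 -.4 0;0 0 0 .03 .08 -.8 0;0 0 0 .03 .08 -1 0;0 0 0 .03 .08 -1 0;0 0 0 .03 .08 -1 0';python3 -c "
from h import *
need(582.6,367.3,188.5,27.7)"
```

```text
time_s: 55.02
ee_pos: [582.6, 367.7, 210.3]
ee_rot: [180.0, -0.0, 27.8]
force: [-0.7, -0.0, -2.1]
gripper_width: 21.6
pose [582.6 367.7 210.3] [180.   -0.   27.8] F [-0.7 -0.  -2.1] w 21.6 t 55.0
need turn -0.02 shift -0.00 -0.01 -0.87
```

```bash
python3 -m jog '0 0 0 0 0 -.2 0;0 0 0 0 0 -.4 0;0 0 0 0 0 -.6 0;0 0 0 0 0 -.78 0;0 0 0 0 0 -.85 0';python3 -m jog '0 0 0 0 0 -.04 0;0 0 0 0 0 -.04 0'
```

```text
time_s: 55.65
ee_pos: [582.3, 367.4, 188.5]
ee_rot: [180.0, 0.0, 27.8]
force: [0.0, -0.5, 2.1]
gripper_width: 21.8
time_s: 55.9
ee_pos: [582.4, 367.5, 188.5]
ee_rot: [180.0, -0.0, 27.8]
force: [-1.8, -1.0, 2.3]
gripper_width: 21.9
```

The cover is seated: TCP 188.5 as expected, with the weight off the arm. Release it, turn the tool, and look at the crank.

```bash
python3 -m jog '0 0 0 0 0 .04 .5;0 0 0 0 0 .04 .5;0 0 0 0 0 .04 .5;0 0 0 0 0 .8 .5;0 0 0 0 0 2.5 .5';python3 -m jog '0 0 1 0 0 1.5 .6;0 0 3 -.5 0 2.2 .6;0 0 5 -1.5 0 2.2 .6;0 0 7 -2.5 -.2 2.2 .6;0 0 9 -3.5 -.4 2.2 .6';python3 -m jog '0 0 2 -.5 -.1 0 .6;0 0 4 -1 -.3 0 .6;0 0 6 -1.4 -.5 0 .6;0 0 8 -1.4 -.5 0 .6;0 0 10 -1.4 -.5 0 .6';python3 -m jog '0 0 2 0 0 0 .6;0 0 4 0 0 0 .6;0 0 6 0 0 0 .6;0 0 8 0 0 0 .6;0 0 10 0 0 0 .6';python3 -m jog '0 0 2 0 0 0 .6;0 0 4 0 0 0 .6;0 0 6 0 0 0 .6;0 0 7 0 0 0 .6;0 0 7 0 0 0 .6'; python3 - <<'E'
from h import *
need(460,345,300,207.7)
im,P=snap('wrist','w9',(120,0,320,230),2.5);np.save('w9P.npy',P,allow_pickle=True)
E
```

```text
time_s: 56.52
ee_pos: [581.5, 366.9, 248.4]
ee_rot: [180.0, 0.3, 27.8]
force: [-0.4, -0.3, 0.4]
gripper_width: 45.6
time_s: 57.15
ee_pos: [494.3, 357.5, 305.2]
ee_rot: [180.0, -0.0, 73.1]
force: [-0.1, -0.9, 0.7]
gripper_width: 54.6
time_s: 57.78
ee_pos: [459.9, 345.0, 305.5]
ee_rot: [180.0, 0.0, 123.1]
force: [-0.3, 0.4, 0.8]
gripper_width: 54.7
time_s: 58.4
ee_pos: [460.0, 345.0, 305.3]
ee_rot: [180.0, 0.0, 173.1]
force: [-0.4, -0.6, 0.1]
gripper_width: 55.0
time_s: 59.02
ee_pos: [460.0, 345.0, 305.3]
ee_rot: [180.0, 0.0, -152.2]
force: [1.0, -0.4, -0.7]
gripper_width: 54.7
pose [460.  345.  305.3] [ 180.     0.  -152.2] F [ 1.  -0.4 -0.7] w 54.7 t 59.0
need turn -0.01 shift -0.00 -0.00 -0.21
```

View pics/w9.png

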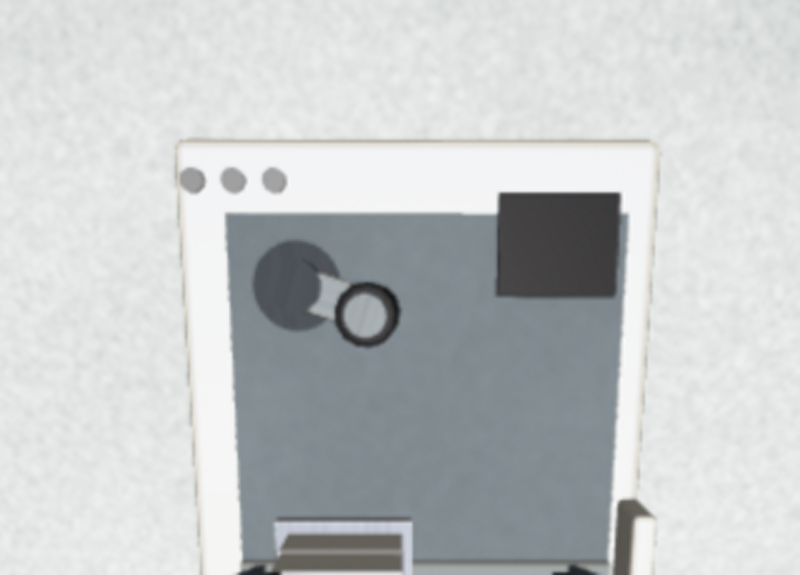

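The sleeve top is at crop (367,314), full-image (266.8,125.6). The hub disc is at crop (297,285), full-image (238.8,114).

```bash
python3 - <<'E'
from h import *
np.set_printoptions(precision=1,suppress=True)
P=np.load('w9P.npy',allow_pickle=True).item();P1=np.load('w1P.npy',allow_pickle=True).item()
s=(266.8,125.6);h=(238.8,114)
print('tri sleeve',tri([(P,s),(P1,(357.5/1.4,172/1.4))]),'hub',tri([(P,h),(P1,(320/1.4,157/1.4))]))
S=atz(P,s,119);print('S',S,atz(P1,(357.5/1.4,172/1.4),119))
for z in(46,52,58,64):
    H=atz(P,h,z);d=(S-H)[:2];print(z,H,np.linalg.norm(d),np.degrees(np.arctan2(d[1],d[0])))
need(S[0],S[1],46,207.7)
E
```

```text
tri sleeve [415.8 298.3 128.5] hub [425.3 254.6  19.2]
S [416.3 298.  119. ] [416.3 297.7 119. ]
46 [423.6 257.6  46. ] 41.02319305118873 100.30183906222322
52 [423.3 258.3  52. ] 40.27849051244479 99.9952600117396
58 [422.9 259.   58. ] 39.534984621356436 99.67714034387417
64 [422.6 259.7  64. ] 38.792744183216314 99.34683668959109
pose [460.  345.  305.3] [ 180.     0.  -152.3] F [0.4 1.  0.2] w 54.3 t 59.1
need turn -0.01 shift -1.75 -1.88 -10.37
```

```bash
python3 -m jog '0 0 0 -.6 -.6 -2 .6;0 0 0 -1.2 -1.3 -4 .6;0 0 0 -1.75 -1.88 -6 .6;0 0 0 -1.75 -1.88 -7.6 .6;0 0 0 -1.75 -1.88 -7.6 .6';python3 -m jog '0 0 0 0 0 0 .6;0 0 0 0 0 0 .6;0 0 0 0 0 0 .6';python3 -c "
from h import *
need(416.3,298,47,207.7)"
```

```text
time_s: 59.7
ee_pos: [414.3, 296.6, 113.1]
ee_rot: [-180.0, -0.4, -152.3]
force: [0.2, 0.6, 0.5]
gripper_width: 54.9
time_s: 60.08
ee_pos: [417.0, 298.6, 116.6]
ee_rot: [180.0, 0.2, -152.2]
force: [-0.3, -1.0, -0.4]
gripper_width: 54.4
pose [417.  298.6 116.6] [ 180.     0.2 -152.2] F [-0.3 -1.  -0.4] w 54.4 t 60.1
need turn -0.02 shift -0.03 -0.03 -2.78
```

```bash
python3 -m jog '0 0 0 -.01 -.01 -1 .6;0 0 0 -.01 -.01 -2 .6;0 0 0 -.01 -.01 -2.6 .6;0 0 0 -.01 -.01 -2.76 .6;0 0 0 -.01 -.01 -2.76 .6';python3 -m jog '0 0 0 0 0 0 0;0 0 0 0 0 0 0;0 0 0 0 0 0 0;0 0 0 0 0 0 0' 30; python3 - <<'E'
from h import *
need(416.3,298,47,207.7)
a0=99.9;R=40/25
for k in range(0,8):
    b=a0-k*100
    rows=[]
    for j in range(1,6):
        t=np.radians(b-20*j);t0=np.radians(b)
        rows.append('0 0 0 %.2f %.2f 0 0'%(R*(np.cos(t)-np.cos(t0)),R*(np.sin(t)-np.sin(t0))))
    print(';'.join(rows))
E
```

```text
time_s: 60.7
ee_pos: [416.4, 298.1, 46.7]
ee_rot: [180.0, 0.0, -152.2]
force: [0.6, -0.2, 0.8]
gripper_width: 54.7
time_s: 61.2
ee_pos: [416.3, 297.4, 46.6]
ee_rot: [-180.0, 0.0, -152.2]
force: [0.5, -2.5, 2.1]
gripper_width: 27.4
pose [416.3 297.4  46.6] [-180.     0.  -152.2] F [ 0.5 -2.5  2.1] w 27.4 t 61.2
need turn -0.03 shift 0.00 0.02 0.01
0 0 0 0.56 -0.00 0 0;0 0 0 1.08 -0.19 0 0;0 0 0 1.50 -0.55 0 0;0 0 0 1.78 -1.03 0 0;0 0 0 1.88 -1.58 0 0
0 0 0 -0.10 -0.55 0 0;0 0 0 -0.38 -1.03 0 0;0 0 0 -0.80 -1.38 0 0;0 0 0 -1.32 -1.57 0 0;0 0 0 -1.88 -1.57 0 0
0 0 0 -0.52 0.19 0 0;0 0 0 -0.95 0.55 0 0;0 0 0 -1.22 1.03 0 0;0 0 0 -1.32 1.58 0 0;0 0 0 -1.22 2.13 0 0
0 0 0 0.28 0.48 0 0;0 0 0 0.70 0.84 0 0;0 0 0 1.23 1.03 0 0;0 0 0 1.78 1.03 0 0;0 0 0 2.30 0.83 0 0
0 0 0 0.43 -0.36 0 0;0 0 0 0.70 -0.84 0 0;0 0 0 0.80 -1.39 0 0;0 0 0 0.70 -1.93 0 0;0 0 0 0.42 -2.41 0 0
0 0 0 -0.43 -0.36 0 0;0 0 0 -0.95 -0.55 0 0;0 0 0 -1.50 -0.54 0 0;0 0 0 -2.03 -0.35 0 0;0 0 0 -2.45 0.00 0 0
0 0 0 -0.28 0.48 0 0;0 0 0 -0.37 1.03 0 0;0 0 0 -0.28 1.58 0 0;0 0 0 0.00 2.06 0 0;0 0 0 0.43 2.41 0 0
0 0 0 0.52 0.19 0 0;0 0 0 1.08 0.19 0 0;0 0 0 1.60 -0.00 0 0;0 0 0 2.03 -0.36 0 0;0 0 0 2.30 -0.84 0 0
```

```bash
python3 -m jog '0 0 0 .56 0 0 0;0 0 0 1.08 -.19 0 0;0 0 0 1.5 -.55 0 0;0 0 0 1.78 -1.03 0 0;0 0 0 1.88 -1.58 0 0'; python3 -m jog '0 0 0 -.1 -.55 0 0;0 0 0 -.38 -1.03 0 0;0 0 0 -.8 -1.38 0 0;0 0 0 -1.32 -1.57 0 0;0 0 0 -1.88 -1.57 0 0'
```

```text
time_s: 61.82
ee_pos: [463.6, 258.6, 46.6]
ee_rot: [179.9, -0.0, -152.3]
force: [-6.9, 3.3, 6.8]
gripper_width: 27.4
time_s: 62.45
ee_pos: [416.2, 218.5, 46.7]
ee_rot: [-179.9, 0.1, -152.2]
force: [2.6, 2.1, 3.0]
gripper_width: 27.6
```

```bash
python3 -m jog '0 0 0 -.52 .19 0 0;0 0 0 -.95 .55 0 0;0 0 0 -1.22 1.03 0 0;0 0 0 -1.32 1.58 0 0;0 0 0 -1.22 2.13 0 0'; python3 -m jog '0 0 0 .28 .48 0 0;0 0 0 .7 .84 0 0;0 0 0 1.23 1.03 0 0;0 0 0 1.78 1.03 0 0;0 0 0 2.3 .83 0 0'; python3 -m jog '0 0 0 .43 -.36 0 0;0 0 0 .7 -.84 0 0;0 0 0 .8 -1.39 0 0;0 0 0 .7 -1.93 0 0;0 0 0 .42 -2.41 0 0'
```

```text
time_s: 63.08
ee_pos: [385.7, 272.3, 46.6]
ee_rot: [-179.9, 0.0, -152.0]
force: [7.3, -6.4, 3.9]
gripper_width: 27.8
time_s: 63.7
ee_pos: [441.1, 293.9, 46.5]
ee_rot: [179.9, -0.2, -152.2]
force: [-2.9, 0.9, 9.1]
gripper_width: 27.8
time_s: 64.32
ee_pos: [455.0, 233.4, 46.7]
ee_rot: [-180.0, 0.2, -152.2]
force: [4.4, 0.2, 5.8]
gripper_width: 27.3
```

```bash
python3 -m jog '0 0 0 -.43 -.36 0 0;0 0 0 -.95 -.55 0 0;0 0 0 -1.5 -.54 0 0;0 0 0 -2.03 -.35 0 0;0 0 0 -2.45 0 0 0'; python3 -m jog '0 0 0 -.28 .48 0 0;0 0 0 -.37 1.03 0 0;0 0 0 -.28 1.58 0 0'; python3 -m jog '0 0 0 0 0 0 0;0 0 0 0 0 0 0'
```

```text
time_s: 64.95
ee_pos: [391.9, 233.0, 46.6]
ee_rot: [-180.0, 0.0, -152.2]
force: [6.2, 0.6, 3.4]
gripper_width: 27.5
time_s: 65.32
ee_pos: [385.6, 272.0, 46.5]
ee_rot: [-179.8, 0.0, -152.0]
force: [8.9, -6.5, 4.8]
gripper_width: 27.5
time_s: 65.58
ee_pos: [386.2, 273.0, 46.6]
ee_rot: [-180.0, 0.1, -152.1]
force: [5.4, 0.3, 4.9]
gripper_width: 27.4
```

```bash
python3 -m jog '0 0 0 .28 .48 0 0;0 0 0 .71 .84 0 0;0 0 0 .96 .95 0 0;0 0 0 1.09 1 0 0;0 0 0 1.09 1 0 0'; python3 -m jog '0 0 0 .13 .03 0 0;0 0 0 .13 .03 0 0'
```

```text
time_s: 66.2
ee_pos: [404.8, 293.5, 46.3]
ee_rot: [-180.0, -1.0, -152.2]
force: [-13.0, -7.8, 21.3]
gripper_width: 27.7
time_s: 66.45
ee_pos: [405.0, 293.6, 46.0]
ee_rot: [180.0, -1.3, -152.2]
force: [-17.8, -7.3, 25.4]
gripper_width: 27.2
```

The crank is firm against its stop: it takes 17 N at about 702° travelled, which matches a start a little above 0. I'll ease the load, release, rise, and look.

```bash
python3 -m jog '0 0 0 -.4 -.16 0 0;0 0 0 -.4 -.16 0 0;0 0 0 -.4 -.16 0 0'; python3 -m jog '0 0 0 0 0 0 .6;0 0 0 0 0 0 .6;0 0 0 0 0 0 .6;0 0 0 0 0 1 .6;0 0 0 0 0 3 .6';python3 -m jog '0 0 0 0 0 2 .6;0 0 0 0 0 4 .6;0 0 0 0 0 6 .6;0 0 0 .4 .4 7.4 .6;0 0 0 2.2 1.9 7.4 .6';python3 -m jog '0 0 0 2 1 0 .6;0 0 0 4 2 0 .6;0 0 0 6 3 0 .6;0 0 0 8 4 0 .6;0 0 0 8 4 0 .6'; python3 - <<'E'
from h import *
need(460,345,300,207.7)
im,P=snap('wrist','w10',(80,0,400,290),2);np.save('w10P.npy',P,allow_pickle=True)
E
```

```text
time_s: 66.82
ee_pos: [403.6, 292.9, 46.3]
ee_rot: [-179.9, -0.3, -152.1]
force: [0.2, -2.4, 9.3]
gripper_width: 27.2
time_s: 67.45
ee_pos: [403.8, 292.9, 120.0]
ee_rot: [-180.0, -0.4, -152.2]
force: [-0.2, 0.3, 0.5]
gripper_width: 54.7
time_s: 68.08
ee_pos: [461.1, 341.9, 311.4]
ee_rot: [179.9, 0.4, -152.2]
force: [1.1, 0.6, -0.0]
gripper_width: 55.0
time_s: 68.7
ee_pos: [664.1, 443.1, 297.5]
ee_rot: [-180.0, -0.5, -152.2]
force: [0.1, -0.4, -0.8]
gripper_width: 54.6
pose [664.1 443.1 297.5] [-180.    -0.5 -152.2] F [ 0.1 -0.4 -0.8] w 54.6 t 68.7
need turn -0.01 shift -8.16 -3.92 0.10
```

View pics/w10.png

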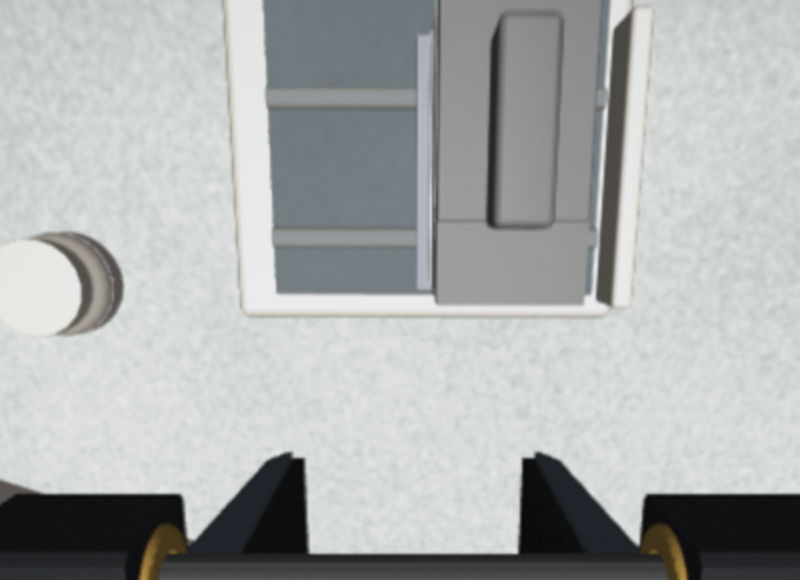

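```bash
python3 - <<'E'
from h import *
P=np.load('w10P.npy',allow_pickle=True).item()
a=atz(P,(80+417/2,289/2),62);d=a[:2]-np.array([662.9,367.4]);u=np.array([-.463,.886]);print('shuttle travel',d@u,'across',d@u[::-1]*1)
c=[atz(P,(80+x/2,y/2),212) for x,y in((435,304),(585,304))];print(c,np.linalg.norm(c[0]-c[1]))
E
python3 -m jog '0 0 -2 -.8 -2.2 0 .5;0 0 -4 -1.6 -4.4 0 .5;0 0 -6 -2.4 -6.6 0 .5;0 0 -8 -3.2 -8.8 0 .5;0 0 -10 -4 -11 0 .5'; python3 -m jog '0 0 -2 -.9 -2.2 0 .35;0 0 -4 -1.8 -4.4 0 .35;0 0 -6 -2.7 -6.6 0 .35;0 0 -8 -3.5 -8.8 0 .35;0 0 -10 -4.3 -10.6 0 .35'; python3 -m jog '0 0 -2 -1.1 -2 -1 .35;0 0 -4 -2 -4 -3 .35;0 0 -6.2 -2.9 -6 -5 .35;0 0 -6.2 -3 -7 -7 .35;0 0 -6.2 -3 -7 -8.5 .35'; python3 -m jog '0 0 0 0 0 0 .35;0 0 0 0 0 0 .35;0 0 0 0 0 0 .35';python3 -c "
from h import *
need(381.9,-272.7,17,77)"
```

```text
shuttle travel 68.62272101787522 across -57.77879879394601
[array([621.79443829, 430.62622255, 212.        ]), array([593.39838072, 484.65923963, 212.        ])] 61.04017545730375
time_s: 69.38
ee_pos: [557.2, 164.3, 307.9]
ee_rot: [179.9, 0.1, 157.5]
force: [1.0, -0.2, 1.0]
gripper_width: 45.6
time_s: 70.0
ee_pos: [449.7, -99.4, 307.4]
ee_rot: [179.9, 0.1, 107.5]
force: [0.6, -0.3, -0.0]
gripper_width: 32.2
time_s: 70.62
ee_pos: [376.1, -273.8, 93.9]
ee_rot: [179.8, 0.1, 76.7]
force: [0.2, 0.2, 0.9]
gripper_width: 32.0
time_s: 71.0
ee_pos: [379.6, -273.8, 96.4]
ee_rot: [179.7, 0.1, 76.9]
force: [-0.1, -0.4, -0.6]
gripper_width: 32.1
pose [ 379.6 -273.8   96.4] [1.797e+02 1.000e-01 7.690e+01] F [-0.1 -0.4 -0.6] w 32.1 t 71.0
need turn 0.02 shift 0.09 0.04 -3.18
```

```bash
python3 -m jog '0 0 0 .09 .04 -.8 .35;0 0 0 .09 .04 -1.8 .35;0 0 0 .09 .04 -2.8 .35;0 0 0 .09 .04 -3.18 .35;0 0 0 .09 .04 -3.18 .35'; python3 -m jog '0 0 0 0 0 0 0;0 0 0 0 0 0 0;0 0 0 0 0 0 0;0 0 0 0 0 0 0' 20; python3 -m jog '0 0 0 .4 -.09 0 0;0 0 0 1 -.23 0 0;0 0 0 1.6 -.37 0 0;0 0 0 2.2 -.51 0 0;0 0 0 2.8 -.65 0 0';python3 -m jog '0 0 0 .6 -.14 0 0;0 0 0 1.2 -.28 0 0;0 0 0 1.8 -.42 0 0;0 0 0 2.3 -.53 0 0;0 0 0 2.6 -.6 0 0';python3 -m jog '0 0 0 .08 -.02 0 0;0 0 0 .16 -.04 0 0;0 0 0 .16 -.04 0 0'
```

```text
time_s: 71.62
ee_pos: [381.0, -272.5, 14.9]
ee_rot: [180.0, 0.0, 76.8]
force: [-0.5, -0.2, 0.2]
gripper_width: 31.9
time_s: 72.12
ee_pos: [381.1, -272.9, 15.0]
ee_rot: [179.9, 0.0, 76.8]
force: [0.4, 0.5, 5.6]
gripper_width: 10.6
time_s: 72.75
ee_pos: [450.9, -289.0, 15.0]
ee_rot: [180.0, 0.0, 76.8]
force: [-1.2, 1.0, 6.8]
gripper_width: 10.7
time_s: 73.38
ee_pos: [516.2, -304.1, 15.1]
ee_rot: [179.9, 0.0, 76.8]
force: [-1.9, 0.1, 5.9]
gripper_width: 10.4
time_s: 73.75
ee_pos: [517.9, -304.5, 15.0]
ee_rot: [-179.8, 0.0, 76.8]
force: [-4.4, 0.8, 9.1]
gripper_width: 10.2
```

```bash
python3 -m jog '0 0 0 .15 -.03 0 0;0 0 0 .15 -.03 0 0'; python3 -m jog '0 0 0 -.2 .05 0 0;0 0 0 -.2 .05 0 .35;0 0 0 -.2 .05 0 .35;0 0 0 -.2 .05 0 .35;0 0 0 -.2 .05 1 .35'; python3 -m jog '0 0 0 -.2 .05 2 .35;0 0 0 -.2 .05 4 .35;0 0 0 -1.5 1.5 6 .35;0 0 0 -3 3.5 8 .35;0 0 0 -3 4 8 .35'; python3 - <<'E'
from h import *
need(0,0,0,0)
T,P=snap('top')
for q in ['tray1','cover','bottle','jar','counter_box','cabinet_drawer0_handle']:
    for r in spotter.trace(q,'top')[:4]:
        m=r['region'].astype(np.uint8);k=cv2.findContours(m,0,2)[0]
        if k and r['conf']>.4: print(q,round(r['conf'],2),np.round(cv2.minAreaRect(max(k,key=cv2.contourArea))[0],1))
S,_=snap('side')
cv2.imwrite('pics/fin.png',np.vstack([cv2.resize(T[110:290,40:420],(680,322)),cv2.resize(S[100:290,60:460],(680,272+0))])[...,::-1])
E
```

```text
time_s: 74.0
ee_pos: [517.6, -304.3, 14.9]
ee_rot: [-179.3, -0.0, 76.9]
force: [-13.5, 1.3, 14.4]
gripper_width: 10.3
time_s: 74.62
ee_pos: [516.8, -303.3, 37.4]
ee_rot: [-179.7, -0.1, 76.8]
force: [0.6, 1.0, -0.1]
gripper_width: 32.1
time_s: 75.25
ee_pos: [442.8, -203.4, 241.9]
ee_rot: [179.8, 0.0, 76.8]
force: [0.6, 0.1, -0.3]
gripper_width: 31.9
pose [ 442.8 -203.4  241.9] [179.8   0.   76.8] F [ 0.6  0.1 -0.3] w 31.9 t 75.2
need turn -15.36 shift -17.71 8.13 -9.68
tray1 0.75 [ 87.9 209.7]
tray1 0.73 [ 93.8 207.2]
tray1 0.64 [453.5 193.8]
tray1 0.56 [ 82.3 209.5]
cover 0.93 [ 66.  209.5]
bottle 0.69 [317. 140.]
jar 0.88 [171.8 146.4]
jar 0.69 [142.7 262.9]
counter_box 0.69 [363.2 145.5]
cabinet_drawer0_handle 0.73 [360.6 216.6]
```

View pics/fin.png

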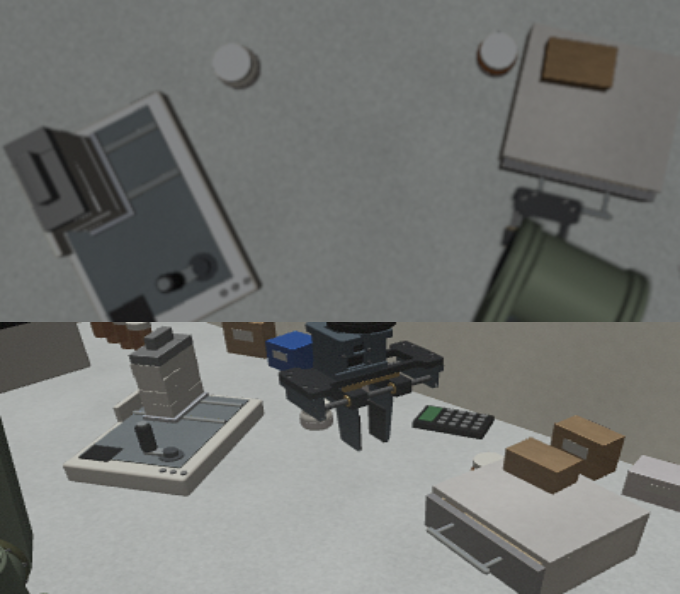

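```bash
python3 -c "
from h import *
print(env.job_done(), env.state()['time_s'])"
```

```text
the job is handed in; nothing more can be done
the job is handed in; nothing more can be done
```

The job is done and handed in, at about 75 s of the 210 s allowed. All four white trays are stacked keyed on the shuttle with the cover seated on top. The crank was then wound clockwise to its stop while I held the sleeve, and the drawer is pushed shut.

**Checks that agreed**
- **Stack:** each piece came down to within about 1 mm of its expected seated height. The weight came off the arm, and the pictures show the stack aligned.
- **Crank:** it met a firm 17 N stop after about 702°, at 117.6° in world direction. That is exactly the feeder's y axis, so the crank must have started about 18° past zero. The shuttle's travel, measured in the image, was 68.6 mm against 68.3 mm expected.
- **Drawer:** it took about 13 N against its stop, and the handle is back within 0.4 px of where it started.
- **Jars and carton:** all three are within 0.5 px of their starting pixels. The green look-alike was not touched.

**Checks that disagreed**
- **Tool height:** the fingertips sit about 27 mm higher than the reported tool position. The first grasp closed above the tray without moving it; I corrected for the offset in every later move.
- **Handle height:** a rough triangulation gave 73–81 mm instead of the 62 mm in the text. I used 62 mm, and the grip on the handle was good.
- **Possible upsets:** I saw no tray knocked aside and no slackening of the grip.

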